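# Refill the detergent lane

## Task

Refill the detergent lane on the laundry table: first, with the lane still empty, press the push button on the control box fully down and let it come up, to set it to loading. Then push all the small white detergent bottles standing on the table, upright, one by one in single file between the guide rails, put the follower block in last behind them and push the whole row up tight to the end stop, all of it inside the rails; then press the button fully down once more and release it to go back to selling, leaving everything else on the table where it is.

Things in the scene. Friction and masses are not known exactly. Their poses are not given: they have to be found in the camera images.
- lane: Fixed lane on the table: two aluminium guide rails 310 mm long, 57 mm apart inside, each 6 mm thick and 64 mm high. Origin on the table at the centre of the open mouth; x runs along the lane from the mouth (0) to the end stop (310 mm), y across, z up. Its floor is the table. Two wings 40 mm high flare the mouth to about 87 mm wide at x = -27 mm
- lane_stop (a point): Centre of the foot of the end stop's face (black, 75 mm high) at the closed end of the lane. Along the whole lane a lip turned inward at the top of each rail (60 to 64 mm above the table) leaves a slot 44 mm wide open above: bottles and block cannot be lowered in from above, only slid in at the mouth, but closed fingers or the block's fin can travel along the slot
- follower: Follower block that goes in behind the last bottle: grey plastic block 46 x 46 mm, 54 mm high, with an upright aluminium fin on top (30 mm along its x, 12 mm thick along its y, from z 54 to 101 mm) to hold it by. Origin at the centre of its underside; 0.35 kg. In the lane its fin stands along the lane in the slot; either way round will do
- button (a joint): Travel of the spring push button on the control box: 0 = up, 0.007 m = fully down. It takes 5 N to hold it fully down and springs back up by itself
- bottle0: One of three to five alike white detergent bottles standing on the table (None if absent): round body 50 mm across and 56 mm high, sloping shoulder, neck 29 mm and grey cap 31 mm across, 88 mm high in all. Origin at the centre of its underside, z up; about 0.15 kg
- bottle1: One of three to five alike white detergent bottles standing on the table (None if absent): round body 50 mm across and 56 mm high, sloping shoulder, neck 29 mm and grey cap 31 mm across, 88 mm high in all. Origin at the centre of its underside, z up; about 0.15 kg
- bottle2: One of three to five alike white detergent bottles standing on the table (None if absent): round body 50 mm across and 56 mm high, sloping shoulder, neck 29 mm and grey cap 31 mm across, 88 mm high in all. Origin at the centre of its underside, z up; about 0.15 kg
- bottle3: One of three to five alike white detergent bottles standing on the table (None if absent): round body 50 mm across and 56 mm high, sloping shoulder, neck 29 mm and grey cap 31 mm across, 88 mm high in all. Origin at the centre of its underside, z up; about 0.15 kg
- bottle4: One of three to five alike white detergent bottles standing on the table (None if absent): round body 50 mm across and 56 mm high, sloping shoulder, neck 29 mm and grey cap 31 mm across, 88 mm high in all. Origin at the centre of its underside, z up; about 0.15 kg
- button_top (a point): Centre of the top of the round grey push button (36 mm across, in a steel collar 52 mm across), which is pressed straight down 7 mm. It stands on a grey control box 80 x 80 mm and 45 mm high that is fixed to the table
- carton: Bystander, to be left alone: cardboard carton 80 x 70 mm, 85 mm high
- measuring_cup: Bystander, to be left alone: clear plastic measuring cup 50 mm across, 50 mm high
- tin: Bystander, to be left alone: tin 66 mm across, 75 mm high
- powder_jar: Bystander, to be left alone: white powder jar 72 mm across, 85 mm high
- lint_brush: Bystander, to be left alone: brush lying on the table, under 40 mm high
- coin_bowl: Bystander, to be left alone: low white bowl 100 mm across, 40 mm high

How it is judged:
On the way, in this order (a step that is already met when the one before it is completed fails the run):
1. the button is pressed fully down (over 6.2 of 7 mm) while no bottle and no follower is in the lane (value of joint button above 0.0062 m and not (x of bottle0 in the frame of lane between -0.005 and 0.312 m and y of bottle0 in the frame of lane between -0.03 and 0.03 m) and not (x of bottle1 in the frame of lane between -0.005 and 0.312 m and y of bottle1 in the frame of lane between -0.03 and 0.03 m) and not (x of bottle2 in the frame of lane between -0.005 and 0.312 m and y of bottle2 in the frame of lane between -0.03 and 0.03 m) and not (x of bottle3 in the frame of lane between -0.005 and 0.312 m and y of bottle3 in the frame of lane between -0.03 and 0.03 m) and not (x of bottle4 in the frame of lane between -0.005 and 0.312 m and y of bottle4 in the frame of lane between -0.03 and 0.03 m) and not (x of follower in the frame of lane between -0.005 and 0.312 m and y of follower in the frame of lane between -0.03 and 0.03 m)), for 0.05 s.
2. the button is let up again (under 1.5 mm) (value of joint button below 0.0015 m), for 0.1 s.
3. all bottles stand in single file between the rails with the follower behind them, the row pushed up to the end stop (x of bottle0 in the frame of lane between 0.022 and 0.312 m and y of bottle0 in the frame of lane between -0.008 and 0.008 m and angle between each of bottle0, bottle1, bottle2, bottle3, bottle4, follower's own z axis and vertical below 0.15 rad and height (world z) of each of bottle0, bottle1, bottle2, bottle3, bottle4, follower below 0.01 m and x of bottle1 in the frame of lane between 0.022 and 0.312 m and y of bottle1 in the frame of lane between -0.008 and 0.008 m and x of bottle2 in the frame of lane between 0.022 and 0.312 m and y of bottle2 in the frame of lane between -0.008 and 0.008 m and x of bottle3 in the frame of lane between 0.022 and 0.312 m and y of bottle3 in the frame of lane between -0.008 and 0.008 m and x of bottle4 in the frame of lane between 0.022 and 0.312 m and y of bottle4 in the frame of lane between -0.008 and 0.008 m and x of follower in the frame of lane between 0.02 and 0.312 m and y of follower in the frame of lane between -0.01 and 0.01 m and x of any of bottle0, bottle1, bottle2, bottle3, bottle4 in the frame of lane above 0.275 m and (horizontal distance between follower and bottle0 below 0.056 m or horizontal distance between follower and bottle1 below 0.056 m or horizontal distance between follower and bottle2 below 0.056 m or horizontal distance between follower and bottle3 below 0.056 m or horizontal distance between follower and bottle4 below 0.056 m) and x of follower in the frame of lane below 0.245 m and (x of each of bottle0, bottle1, bottle2, bottle3, bottle4 in the frame of follower above 0.03 m or x of each of bottle0, bottle1, bottle2, bottle3, bottle4 in the frame of follower below -0.03 m)), for 0.2 s.
4. the button is pressed fully down again (value of joint button above 0.0062 m), for 0.05 s.
5. the button is let up again (value of joint button below 0.0015 m), for 0.1 s.
At the end, for the whole second after the job is handed in: All bottles upright (0.15 rad) on the table between the rails, centres over 22 mm inside the mouth, the first within 10 mm of the end stop; the follower upright, over 20 mm inside, behind all bottles and within 8 mm of the last; all at rest, the button up (under 1.5 mm) (all of step 3 and linear speed of each of bottle0, bottle1, bottle2, bottle3, bottle4, follower below 0.02 m/s and value of joint button below 0.0015 m); the robot touches nothing.
It fails at once if a bystander is shoved more than 5 cm (distance of any of carton, measuring_cup, tin, powder_jar, lint_brush, coin_bowl from where it was at the start of the episode above 0.05 m).
It fails at once if a bystander is tipped over (angle between any of carton, measuring_cup, tin, powder_jar, coin_bowl's own z axis and vertical above 0.5 rad).
Of bottle0, bottle1, bottle2, bottle3, bottle4 only 3 to 5 are there at a start; the rules pass over those that are not, and their reading is None.
At some moment in a run one of bottle0, bottle1, bottle2, bottle3, bottle4, follower may be knocked a few centimetres aside while the robot is not near it.
It also fails if it takes over 210 s, if anything falls off the work surface, if the arm or the gripper's body presses on something with over 40 N, if the wrist force passes 120 N, or if a joint passes its speed limit or range.

## Robot

A 6-joint arm with a two-finger parallel gripper is mounted at the origin on the work surface. World frame = base frame: x ahead of the robot, y to its left, z up, the work surface at z = 0. Lengths are in m, angles in rad, forces in N, time in s.
With the tool pointing down it reaches from about 0.25 to 0.8 m from the base axis. Payload 3.9 kg.
Tool frame: the origin (TCP) lies at the very end of the fingers, on their centre line; the grasp point (between the pads) lies 19 mm behind it; z points along the fingers, y is the line along which they close (so a half turn about z gives the same grasp; the last joint's range is limited). The gripper opens to 85 mm and grips with 20 to 120 N. Pads are 22 mm wide; open, the fingers measure 114 mm over their backs; the gripper's body (76 mm by 85 mm) begins 54 mm behind the grasp point. The pads swing forward as they close: fully open they stand 13 mm farther back than shut.
Start: joints at [1.237, 0.26, -0.138, 1.173, 0, 1.571], TCP at [0.172, 0.496, 0.231] pointing down, gripper open.
Joint ranges: [-2.78, 2.78], [-0.83, 1.72], [-1.28, 1.37], [-1.9, 2.12], [-1.57, 1.48], [-3.14, 3.14]. Speed limits (rad/s): [2.57, 2.57, 3.14, 3.14, 3.14, 3.14].

## Interface

Orientations are given as a 3x3 rotation matrix whose columns are the frame's x, y, z axes.
In Python, from rig import r gives the robot as it stands.
- The arm moves only by the shell command python3 -m crank 'ROWS' [OPENING] [FORCE]. ROWS is JSON, a list of rows, each an object with "delta_pos": the shift along the tool's x, y, z in units of 25 mm (1.0 is 25 mm), a list of three; "turn": the turn about the tool's z in units of 6 degrees (1.0 is 6 degrees). A call has exactly 5 rows; each row is the pose to reach, as a shift and turn from the pose commanded when the call began, along the tool's axes at that moment; what a row does not reach only later rows make up. A row lasts 1/12 s, in which the tool goes at most 41.7 mm and 7.16 degrees, less where a joint would pass 70% of its speed; a pose out of reach is approached as far as the arm can. A call with a gripper value outside its range is refused whole. OPENING is the opening, from 0 (shut) to 1 (fully open), set as the call begins (- or left out, the last holds). The fingers move at their own pace and stop on an object; FORCE is the grip in N (left out, the last holds). Time passes only in rows, so rows that repeat a pose let the fingers close, or fill a call up. It gives the time, the measured TCP pose, the force, the opening and the grip force at its end, in the units of the state.
- r.get_obs(): the state, without advancing time (a new reading comes with each control period).
- r.get_image(name): name is "scene" or "side" or "wrist"; returns the picture (420x560x3 uint8, blue, green, red); there is no depth.
- r.camera_model(name): a dict with "mtx" (3x3 intrinsics, pixels), "R" (3x3) and "t" (3): a world point X has camera coordinates R X + t; the wrist camera has in their place "hand_eye" (4x4, takes a point from camera to tool coordinates, whose origin is the TCP and whose axes are the flange's). Camera axes: x right, y down, z forward; pixel columns grow to the right and rows downward; lengths in m; the calibration is good to about 2 mm. A picture is of the moment at which its call begins: read the wrist's pose just before it. camera_model takes no time and is no camera call.
- r.sign_off(): hands the job in; it is judged then, once.
Trained networks look in the newest picture that a camera, given by its name, has taken for a name from the list of things; names that differ only in an ending like _2 or _b are one class to them, and where a whole thing is asked for, a point or a joint stands for the part that bears it (a point fixed in the world has none). Each returns a list of dicts, best first, with "score" (0 to 1); they miss things now and then, are a little off and sometimes report something else, mostly with a low value. They report only what shows in the picture. A call takes as long as a camera call.
- r.search_frame(label, camera): "xyz" ([x, y, z] in m, in world coordinates, good to about 4 mm: the middle of the surface that is visible of it).
- r.trace(label, camera): "pixels" (420x560 bool, what is visible of it).
- r.tip_of(label, camera): "xyz" ([x, y, z] in m, in world coordinates, good to about 4 mm: a listed point, or the origin of a listed thing).
The state is a dict: "time_s": time; "qpos": joint angles; "dq": joint speeds; "tau": joint torques, N m; "position": TCP position; "tcp_rot": TCP orientation; "wrist_force": force on the tool from outside, world axes, zero at the start; "torque": the same for the moment, N m; "width": finger opening in m; "finger_force": force on a finger pad.
Only numpy, scipy, OpenCV 4.12 (cv2) and the standard library are available. Lean on these libraries where they do the work, as an engineer would, in place of code of your own. Each camera call takes 0.05 s, during which the arm holds its last target. There are 200 camera calls.

## Working session

There is one attempt and no reset: what is moved stays moved. The work goes in short steps, Python scripts to look and compute and a shell command to move; the robot and the scene stay as the last step left them, time stands still between calls to the robot, and variables do not carry over. Pictures are saved under pics/ and viewed, at most 14 in all, crops included, and the job is handed in when it is done.

```bash
mkdir -p pics; cat > h.py <<'E'
import numpy as np, cv2
from rig import r
def look(labels, cams=("scene","side"), fn="tip_of"):
    for l in labels:
        for c in cams:
            for d in getattr(r,fn)(l,c)[:6]:
                print(l,c,round(d["score"],2),np.round(d["xyz"],3))
E
python3 - <<'E'
from h import *
o=r.get_obs(); print(o)
a=r.get_image("scene"); b=r.get_image("side"); cv2.imwrite("pics/a.png",a); cv2.imwrite("pics/b.png",b)
look(["bottle0","follower","lane","lane_stop","button_top","carton","measuring_cup","tin","powder_jar","lint_brush","coin_bowl"])
E
```

```text
{'time_s': 0.0, 'qpos': array([ 1.23703855e+00,  2.60646512e-01, -1.39415159e-01,  1.17269154e+00,
        2.40380702e-05,  1.57077388e+00]), 'dq': array([-0.00223513, -0.00032381, -0.00011747,  0.00031362,  0.0002991 ,
       -0.00016769]), 'tau': array([ 1.44539710e-03, -4.05681646e+01,  2.53921545e+01,  1.88792730e-02,
        1.76466851e-04, -3.19938700e-06]), 'position': array([0.17175061, 0.49536896, 0.23046713]), 'tcp_rot': array([[-9.44825323e-01,  3.27573914e-01, -6.63779338e-04],
       [ 3.27574586e-01,  9.44823529e-01, -1.84102691e-03],
       [ 2.40819456e-05, -1.95688609e-03, -9.99998085e-01]]), 'wrist_force': array([-0.63300974, -0.06280595,  0.34176642]), 'torque': array([0.01401514, 0.0109734 , 0.03880501]), 'finger_force': 0.0, 'width': 0.08546350019264666}
bottle0 scene 0.96 [ 0.428 -0.014 -0.001]
bottle0 scene 0.89 [ 0.636 -0.326 -0.   ]
bottle0 scene 0.75 [ 0.444 -0.418  0.069]
bottle0 scene 0.68 [ 0.434 -0.149 -0.001]
bottle0 scene 0.65 [ 0.447 -0.273 -0.001]
bottle0 scene 0.57 [ 0.572 -0.353  0.002]
bottle0 side 0.91 [ 0.572 -0.355 -0.   ]
bottle0 side 0.89 [ 0
[... 782 characters left out ...]
41 [ 0.59   0.237 -0.002]
measuring_cup scene 0.29 [ 0.638 -0.327 -0.001]
measuring_cup side 0.79 [ 0.508 -0.2    0.002]
tin scene 0.94 [0.387 0.233 0.001]
tin scene 0.49 [ 0.448 -0.272  0.   ]
tin scene 0.16 [ 0.435 -0.151  0.001]
tin side 0.92 [0.382 0.23  0.004]
powder_jar scene 0.98 [ 0.767 -0.159  0.002]
powder_jar side 0.68 [ 0.767 -0.16   0.   ]
lint_brush scene 0.74 [0.776 0.104 0.001]
lint_brush scene 0.67 [ 0.636 -0.331  0.002]
lint_brush scene 0.48 [ 0.447 -0.271  0.001]
lint_brush scene 0.21 [ 0.588  0.236 -0.001]
lint_brush side 0.63 [0.77  0.099 0.   ]
coin_bowl scene 0.62 [0.606 0.453 0.002]
coin_bowl scene 0.54 [ 0.436 -0.15   0.001]
coin_bowl side 0.86 [ 0.61   0.458 -0.   ]
```

View pics/a.png

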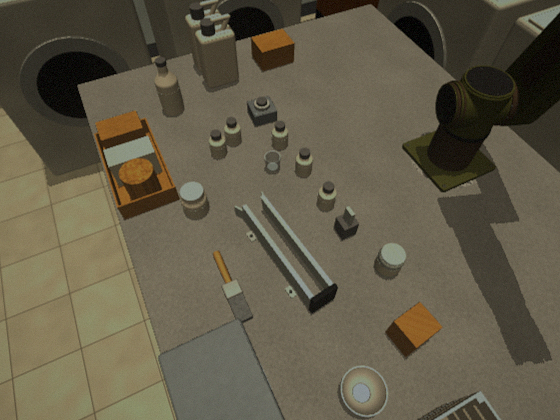

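View pics/b.png

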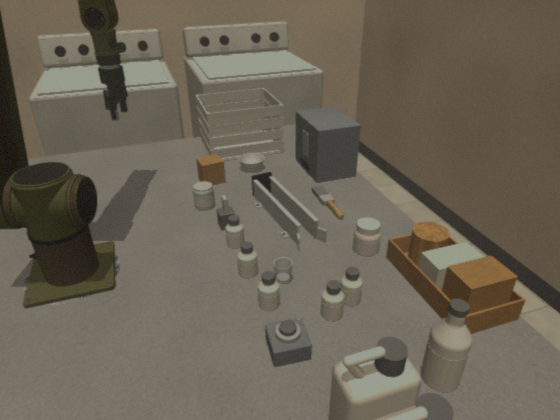

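Five bottles, at about x,y = (0.428,-0.014), (0.433,-0.149), (0.447,-0.274), (0.572,-0.354) and (0.636,-0.33), match the scene pixels (327,195), (304,160), (279,133), (232,130) and (217,143). The lane runs from pixel (250,205) to (322,297), and its mouth faces the bottles. The button is at (262,103) and the follower at (347,222). First I'll turn the tool so its x axis points along the lane, then go to the button.

```bash
cat >> h.py <<'E'
M=np.array([0.627,-0.072,0]);S=np.array([0.588,0.234,0])
def go(x,y,z,ang=None):
    o=r.get_obs();R=o["tcp_rot"];d=R.T@(np.array([x,y,z])-o["position"])/0.025
    a=np.degrees(np.arctan2(R[1,0],R[0,0]))
    print("to",x,y,z,"delta",np.round(d,2),"n",np.round(np.abs(d).max()*25/208,1),"ang",round(a,1),"turn",None if ang is None else round((a-ang)/6,2))
def lane(p):
    p=np.asarray(p);u=(S-M)/np.linalg.norm(S-M);v=np.array([-u[1],u[0],0])
    return np.round([(p-M)@u,(p-M)@v,p[2]],4)
def unlane(x,y=0,z=0):
    u=(S-M)/np.linalg.norm(S-M);v=np.array([-u[1],u[0],0]);q=M+x*u+y*v;return q[0],q[1],z
E
python3 -m crank '[{"delta_pos":[0,0,0],"turn":1.06},{"delta_pos":[0,0,0],"turn":2.12},{"delta_pos":[0,0,0],"turn":3.18},{"delta_pos":[0,0,0],"turn":4.24},{"delta_pos":[0,0,0],"turn":5.3}]' 0
python3 -m crank '[{"delta_pos":[0,0,0],"turn":1.06},{"delta_pos":[0,0,0],"turn":2.12},{"delta_pos":[0,0,0],"turn":3.18},{"delta_pos":[0,0,0],"turn":4.24},{"delta_pos":[0,0,0],"turn":5.3}]'
python3 -c "
from h import *
go(0.4435,-0.417,0.12,97.2)"
```

```text
time_s: 1.62
position: [0.172, 0.496, 0.2313]
tcp_rot: [[-0.626, 0.78, -0.0], [0.78, 0.626, -0.0], [-0.0, -0.0, -1.0]]
wrist_force: [-0.1, -0.1, -0.1]
width: 0.0254
finger_force: 0.0
time_s: 2.03
position: [0.172, 0.496, 0.2313]
tcp_rot: [[-0.121, 0.993, 0.0], [0.993, 0.121, 0.0], [0.0, 0.0, -1.0]]
wrist_force: [0.3, -0.4, 1.2]
width: 0.0002
finger_force: 0.0
to 0.4435 -0.417 0.12 delta [-37.57   6.36   4.45] n 4.5 ang 97.0 turn -0.04
```

```bash

python3 -m crank '[{"delta_pos":[-1.5,0.25,0],"turn":0},{"delta_pos":[-3,0.5,0],"turn":0},{"delta_pos":[-4.5,0.75,0],"turn":0},{"delta_pos":[-6,1,0],"turn":0},{"delta_pos":[-7.5,1.27,0],"turn":0}]' >/dev/null
python3 -m crank '[{"delta_pos":[-1.5,0.25,0],"turn":0},{"delta_pos":[-3,0.5,0],"turn":0},{"delta_pos":[-4.5,0.75,0],"turn":0},{"delta_pos":[-6,1,0],"turn":0},{"delta_pos":[-7.5,1.27,0],"turn":0}]' >/dev/null
python3 -m crank '[{"delta_pos":[-1.5,0.25,0],"turn":0},{"delta_pos":[-3,0.5,0],"turn":0},{"delta_pos":[-4.5,0.75,0],"turn":0},{"delta_pos":[-6,1,0],"turn":0},{"delta_pos":[-7.5,1.27,0],"turn":0}]' >/dev/null
python3 -m crank '[{"delta_pos":[-1.5,0.25,0],"turn":0},{"delta_pos":[-3,0.5,0],"turn":0},{"delta_pos":[-4.5,0.75,0],"turn":0},{"delta_pos":[-6,1,0],"turn":0},{"delta_pos":[-7.5,1.27,0],"turn":0}]' >/dev/null
python3 -m crank '[{"delta_pos":[-1.5,0.25,0],"turn":0},{"delta_pos":[-3,0.5,0],"turn":0},{"delta_pos":[-4.5,0.75,0],"turn":0},{"delta_pos":[-6,1,0],"turn":0},{"delta_pos":[-7.5,1.27,0],"turn":0}]'
python3 -c "
from h import *
print(r.camera_model('wrist'))
cv2.imwrite('pics/c.png',r.get_image('wrist'))
look(['button_top'],('wrist',))
go(0.4435,-0.417,0.085,97.2)"
```

```text
time_s: 4.12
position: [0.4483, -0.4158, 0.2312]
tcp_rot: [[-0.126, 0.992, 0.0], [0.992, 0.126, 0.0], [0.0, 0.0, -1.0]]
wrist_force: [0.2, 0.3, 0.4]
width: -0.0003
finger_force: 0.0
{'mtx': array([[373.64103639,   0.        , 282.11971929],
       [  0.        , 373.64103639, 207.34362073],
       [  0.        ,   0.        ,   1.        ]]), 'hand_eye': array([[ 6.77110856e-05, -9.55894202e-01, -2.93711203e-01,
         7.37759666e-02],
       [ 9.99999416e-01, -2.52080952e-04,  1.05094311e-03,
        -1.25284471e-03],
       [-1.07862943e-03, -2.93711103e-01,  9.55893626e-01,
        -1.42762502e-01],
       [ 0.00000000e+00,  0.00000000e+00,  0.00000000e+00,
         1.00000000e+00]])}
button_top wrist 0.67 [ 0.441 -0.421  0.064]
to 0.4435 -0.417 0.085 delta [ 0.13 -0.24  5.78] n 0.7 ang 97.1 turn -0.02
```

View pics/c.png

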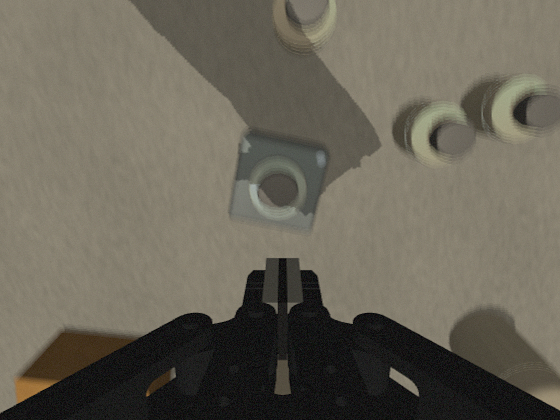

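The button cap is centred at pixel (277,188), which puts it about (-3,-5) mm from the TCP in tool x,y. That agrees with the network.

```bash

python3 -m crank '[{"delta_pos":[0,-0.2,1.2],"turn":0},{"delta_pos":[0,-0.2,2.4],"turn":0},{"delta_pos":[0,-0.2,3.6],"turn":0},{"delta_pos":[0,-0.2,4.8],"turn":0},{"delta_pos":[0,-0.2,5.9],"turn":0}]' |grep -E "pos|wrist"
python3 -m crank '[{"delta_pos":[0,0,0.1],"turn":0},{"delta_pos":[0,0,0.2],"turn":0},{"delta_pos":[0,0,0.3],"turn":0},{"delta_pos":[0,0,0.4],"turn":0},{"delta_pos":[0,0,0.5],"turn":0}]' |grep -E "pos|wrist"
python3 -m crank '[{"delta_pos":[0,0,0.05],"turn":0},{"delta_pos":[0,0,0.1],"turn":0},{"delta_pos":[0,0,0.15],"turn":0},{"delta_pos":[0,0,0.15],"turn":0},{"delta_pos":[0,0,0.15],"turn":0}]' |grep -E "pos|wrist"
```

```text
position: [0.4427, -0.4136, 0.0823]
wrist_force: [0.5, -0.1, 0.2]
position: [0.4445, -0.4155, 0.0732]
wrist_force: [-0.9, -1.3, -0.1]
position: [0.4435, -0.4147, 0.0679]
wrist_force: [0.1, -0.1, 2.0]
```

```bash

python3 -m crank '[{"delta_pos":[0,0,0.05],"turn":0},{"delta_pos":[0,0,0.1],"turn":0},{"delta_pos":[0,0,0.12],"turn":0},{"delta_pos":[0,0,0.12],"turn":0},{"delta_pos":[0,0,0.12],"turn":0}]' |grep -E "pos|wrist"
python3 -m crank '[{"delta_pos":[0,0,0.05],"turn":0},{"delta_pos":[0,0,0.08],"turn":0},{"delta_pos":[0,0,0.08],"turn":0},{"delta_pos":[0,0,0.08],"turn":0},{"delta_pos":[0,0,0.08],"turn":0}]' |grep -E "pos|wrist"
python3 -m crank '[{"delta_pos":[0,0,0.04],"turn":0},{"delta_pos":[0,0,0.08],"turn":0},{"delta_pos":[0,0,0.08],"turn":0},{"delta_pos":[0,0,0.08],"turn":0},{"delta_pos":[0,0,0.08],"turn":0}]' |grep -E "pos|wrist"
```

```text
position: [0.4435, -0.4147, 0.0648]
wrist_force: [0.9, -0.4, 3.2]
position: [0.4435, -0.4148, 0.0627]
wrist_force: [1.2, -1.4, 4.5]
position: [0.4435, -0.4147, 0.061]
wrist_force: [0.8, 0.0, 7.1]
```

```bash

python3 -m crank '[{"delta_pos":[0,0,0.04],"turn":0},{"delta_pos":[0,0,0.08],"turn":0},{"delta_pos":[0,0,0.08],"turn":0},{"delta_pos":[0,0,0.08],"turn":0},{"delta_pos":[0,0,0.08],"turn":0}]' |grep -E "pos|wrist"
```

```text
position: [0.4436, -0.4147, 0.0608]
wrist_force: [-2.0, 2.6, 16.3]
```

The button is bottomed out at 16 N with 7 mm less height. I'll rise, open partly and look at the nearby bottles.

```bash

python3 -m crank '[{"delta_pos":[0,0,-1.2],"turn":0},{"delta_pos":[0,0,-2.4],"turn":0},{"delta_pos":[0,0,-3.6],"turn":0},{"delta_pos":[0,0,-4.8],"turn":0},{"delta_pos":[0,0,-6],"turn":0}]' 0.65 40 |grep -E "pos|wrist"
python3 -m crank '[{"delta_pos":[0.5,0,0],"turn":0},{"delta_pos":[1,0,0],"turn":0},{"delta_pos":[1.5,0,0],"turn":0},{"delta_pos":[2,0,0],"turn":0},{"delta_pos":[2,0,0],"turn":0}]'
cat >> h.py <<'E'
def wlook(l,z=None,n=3):
    o=r.get_obs();im=r.get_image("wrist");cm=r.camera_model("wrist");H=cm["hand_eye"]
    for d in r.tip_of(l,"wrist")[:n]: print(l,"wrist tip",round(d["score"],2),np.round(d["xyz"],4),"lane",lane(d["xyz"]))
    return im
E
python3 -c "
from h import *
im=wlook('bottle0',n=5); cv2.imwrite('pics/d.png',im)
r.get_image('scene');r.get_image('side');look(['bottle0'])
go(0.447,-0.274,0.066)
print([ (i,lane(p)) for i,p in dict(A=(0.428,-.014,0),B=(0.433,-.149,0),C=(0.447,-.274,0),D=(.572,-.354,0),E=(.636,-.329,0),F=(.43,.089,0)).items()])
"
```

```text
position: [0.4421, -0.4134, 0.2087]
wrist_force: [-0.1, 0.2, 0.4]
time_s: 7.97
position: [0.4355, -0.3618, 0.2075]
tcp_rot: [[-0.128, 0.992, -0.003], [0.992, 0.128, 0.003], [0.004, -0.002, -1.0]]
wrist_force: [-0.4, -0.5, -0.5]
width: 0.0558
finger_force: 0.0
bottle0 wrist tip 0.9 [ 0.4444 -0.2757 -0.0014] lane [-0.179   0.2069 -0.0014]
bottle0 wrist tip 0.57 [ 0.6323 -0.3269  0.0008] lane [-0.2535  0.027   0.0008]
bottle0 wrist tip 0.19 [ 0.4423 -0.419   0.0648] lane [-0.3209  0.2271  0.0648]
bottle0 scene 0.95 [ 0.637 -0.329  0.001]
bottle0 scene 0.83 [ 0.427 -0.013 -0.   ]
bottle0 scene 0.81 [ 0.447 -0.272  0.001]
bottle0 scene 0.65 [ 0.574 -0.352  0.002]
bottle0 scene 0.6 [ 0.434 -0.145  0.001]
bottle0 side 0.87 [ 0.575 -0.354  0.002]
bottle0 side 0.82 [ 0.428 -0.013 -0.004]
bottle0 side 0.7 [ 0.634 -0.328  0.001]
bottle0 side 0.57 [ 0.43  -0.149 -0.002]
to 0.447 -0.274 0.066 delta [3.58 0.86 5.69] n 0.7 ang 97.3 turn None
[('A', array([0.0827, 0.1901, 0.    ])), ('B', array([-0.0519,  0.2022,  0.    ])), ('C', array([-0.1776,  0.2041,  0.    ])), ('D', array([-0.2728,  0.0902,  0.    ])), ('E', array([-0.2561,  0.0236,  0.    ])), ('F', array([0.1846, 0.1751, 0.    ]))]
```

```bash

python3 -m crank '[{"delta_pos":[1.2,0.3,0],"turn":0},{"delta_pos":[2.4,0.6,0],"turn":0},{"delta_pos":[3.55,0.84,0],"turn":0},{"delta_pos":[3.55,0.84,1],"turn":0},{"delta_pos":[3.55,0.84,2],"turn":0}]' 0.65 40 |grep -E "pos|wrist"
python3 -m crank '[{"delta_pos":[0,0,1],"turn":0},{"delta_pos":[0,0,2],"turn":0},{"delta_pos":[0,0,3],"turn":0},{"delta_pos":[0,0,3.65],"turn":0},{"delta_pos":[0,0,3.65],"turn":0}]' |grep -E "pos|wrist"
python3 -m crank '[{"delta_pos":[0,0,0],"turn":0},{"delta_pos":[0,0,0],"turn":0},{"delta_pos":[0,0,0],"turn":0},{"delta_pos":[0,0,0],"turn":0},{"delta_pos":[0,0,0],"turn":0}]' 0.1 |grep -vE "rot"
python3 -m crank '[{"delta_pos":[0,0,0],"turn":0},{"delta_pos":[0,0,0],"turn":0},{"delta_pos":[0,0,0],"turn":0},{"delta_pos":[0,0,0],"turn":0},{"delta_pos":[0,0,0],"turn":0}]' 0.1 |grep -vE "rot"
```

```text
position: [0.4483, -0.274, 0.1597]
wrist_force: [-0.2, -0.2, -0.8]
position: [0.444, -0.273, 0.0638]
wrist_force: [-0.4, -0.2, 0.4]
time_s: 9.52
position: [0.4475, -0.2749, 0.0686]
wrist_force: [0.4, -0.7, 2.7]
width: 0.0276
finger_force: 39.7
time_s: 9.93
position: [0.4474, -0.2749, 0.0685]
wrist_force: [-0.3, -0.2, 6.5]
width: 0.0275
finger_force: 40.1
```

```bash

python3 -m crank '[{"delta_pos":[0,0,-1],"turn":0},{"delta_pos":[0,0,-2],"turn":0},{"delta_pos":[0,0,-3],"turn":0},{"delta_pos":[0,0,-4],"turn":0},{"delta_pos":[0,0,-4],"turn":0}]' |grep -vE "rot"
python3 -m crank '[{"delta_pos":[0.8,1.4,0],"turn":0},{"delta_pos":[1.6,2.8,0],"turn":0},{"delta_pos":[2.4,4.2,0],"turn":0},{"delta_pos":[3.2,5.6,0],"turn":0},{"delta_pos":[4,7,0],"turn":0}]' |grep -vE "rot"
python3 -c "
from h import *
im=r.get_image('wrist'); cv2.imwrite('pics/e.png',im)
r.get_image('scene');r.get_image('side')
look(['lane','lane_stop'])
print(lane(r.get_obs()['position']))"
```

```text
time_s: 10.35
position: [0.449, -0.2756, 0.1719]
wrist_force: [0.8, -0.3, -1.1]
width: 0.0275
finger_force: 40.2
time_s: 10.77
position: [0.6079, -0.1513, 0.1659]
wrist_force: [0.3, -1.5, -1.5]
width: 0.0276
finger_force: 40.3
lane scene 0.66 [ 0.627 -0.07   0.001]
lane side 0.74 [ 0.627 -0.07   0.   ]
lane side 0.26 [0.44  0.396 0.002]
lane_stop scene 0.59 [ 0.591  0.235 -0.002]
lane_stop side 0.79 [ 0.588  0.237 -0.001]
[-0.078   0.0312  0.1665]
```

View pics/e.png

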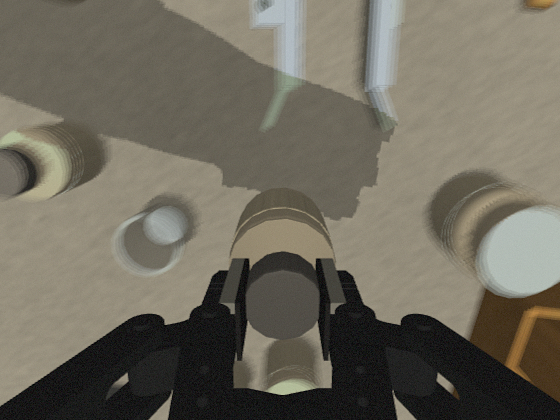

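The view looks along the lane with the rail mouths near pixels (300,75) and (367,85), and the bottle hangs straight in the gripper. I'll work out the lane line from the rail-top pixels.

```bash
cat >> h.py <<'E'
def ray(px,z,o):
    cm=r.camera_model("wrist");H=cm["hand_eye"];K=cm["mtx"]
    R=o["tcp_rot"];d=R@H[:3,:3]@np.linalg.inv(K)@np.array([px[0],px[1],1.]);c=o["position"]+R@H[:3,3]
    return c+d*(z-c[2])/d[2]
E
python3 -c "
from h import *
o=r.get_obs()
im=cv2.imread('pics/e.png').astype(float).mean(2)
for y in (10,30,50,70): print(y,[int(v) for v in im[y,245:420:3]])
for p in [(300,75),(367,85),(304,5),(372,5)]: print(p,np.round(ray(p,.064,o),4),lane(ray(p,.064,o)))"
```

```text
10 [139, 137, 152, 158, 156, 147, 145, 188, 186, 181, 186, 183, 187, 181, 185, 185, 187, 169, 165, 162, 153, 137, 139, 140, 135, 137, 136, 136, 139, 141, 141, 143, 140, 136, 140, 143, 140, 128, 120, 102, 87, 74, 112, 143, 155, 166, 182, 185, 185, 182, 180, 170, 160, 148, 133, 135, 135, 134, 136]
30 [137, 137, 133, 130, 139, 141, 140, 143, 138, 129, 154, 165, 166, 172, 187, 187, 185, 170, 158, 158, 148, 139, 139, 138, 137, 137, 139, 138, 137, 143, 141, 138, 135, 137, 136, 135, 140, 129, 115, 98, 76, 99, 117, 144, 166, 182, 186, 187, 177, 174, 163, 149, 134, 139, 136, 137, 134, 133, 135]
50 [137, 136, 133, 134, 136, 136, 137, 138, 137, 133, 150, 163, 168, 173, 188, 183, 184, 171, 163, 154, 146, 138, 142, 140, 140, 140, 138, 142, 143, 144, 142, 139, 139, 144, 141, 139, 137, 128, 113, 92, 74, 115, 139, 151, 169, 184, 185, 184, 176, 159, 154, 148, 135, 137, 138, 138, 134, 134, 134]
70 [102, 101, 100, 96, 97, 97, 100, 100, 97, 95, 107, 142, 164, 176, 185, 185, 181, 171, 161, 151, 151, 140, 137, 134, 135, 133, 136, 138, 140, 140, 141, 142, 140, 142, 142, 142, 127, 116, 104, 82, 85, 111, 140, 167, 178, 188, 185, 174, 171, 167, 147, 137, 139, 135, 135, 134, 137, 142, 137]
(300, 75) [ 0.6051 -0.0685  0.064 ] [0.0062 0.0212 0.064 ]
(367, 85) [ 0.6474 -0.0691  0.064 ] [ 0.0003 -0.0206  0.064 ]
(304, 5) [ 0.602  -0.0297  0.064 ] [0.0451 0.0194 0.064 ]
(372, 5) [ 0.6418 -0.0247  0.064 ] [ 0.0451 -0.0206  0.064 ]
```

The lane estimate holds: the slot centre is within 1 mm. I'll line up, lower and slide in.

```bash

python3 -m crank '[{"delta_pos":[0.2,0.7,0],"turn":0},{"delta_pos":[0.3,1.25,0],"turn":0},{"delta_pos":[0.3,1.25,1.4],"turn":0},{"delta_pos":[0.3,1.25,2.8],"turn":0},{"delta_pos":[0.3,1.25,3.7],"turn":0}]' |grep -E "pos|wrist"
python3 -m crank '[{"delta_pos":[0,0,0.2],"turn":0},{"delta_pos":[0,0,0.2],"turn":0},{"delta_pos":[0,0,0.2],"turn":0},{"delta_pos":[0,0,0.2],"turn":0},{"delta_pos":[0,0,0.2],"turn":0}]' |grep -E "pos|wrist"
python3 -c "
from h import *
print(lane(r.get_obs()['position'])); go(*unlane(0,0,0.0695),97.2)"
```

```text
position: [0.6352, -0.1423, 0.0723]
wrist_force: [-0.2, 1.0, -2.2]
position: [0.6378, -0.142, 0.0707]
wrist_force: [0.7, 0.8, -1.9]
[-0.0708 -0.0018  0.0707]
to 0.627 -0.072 0.0695 delta [ 2.83 -0.07  0.05] n 0.3 ang 97.2 turn 0.01
```

```bash

python3 -m crank '[{"delta_pos":[1,-0.07,0],"turn":0},{"delta_pos":[2,-0.07,0],"turn":0},{"delta_pos":[3,-0.07,0],"turn":0},{"delta_pos":[4,-0.07,0],"turn":0},{"delta_pos":[5,-0.07,0],"turn":0}]' |grep -E "pos|wrist"
python3 -m crank '[{"delta_pos":[1,0,0],"turn":0},{"delta_pos":[2,0,0],"turn":0},{"delta_pos":[3,0,0],"turn":0},{"delta_pos":[4,0,0],"turn":0},{"delta_pos":[5,0,0],"turn":0}]' |grep -E "pos|wrist"
python3 -m crank '[{"delta_pos":[1,0,0],"turn":0},{"delta_pos":[2,0,0],"turn":0},{"delta_pos":[3,0,0],"turn":0},{"delta_pos":[3.4,0,0],"turn":0},{"delta_pos":[3.7,0,0],"turn":0}]' |grep -E "pos|wrist"
python3 -c "
from h import *
print(lane(r.get_obs()['position']))"
```

```text
position: [0.6201, -0.0168, 0.0705]
wrist_force: [-0.1, 0.2, -1.2]
position: [0.6043, 0.1075, 0.0705]
wrist_force: [0.7, 0.8, -1.8]
position: [0.5925, 0.1996, 0.0704]
wrist_force: [0.3, -0.4, -1.3]
[ 2.737e-01 -1.000e-04  7.040e-02]
```

```bash

python3 -m crank '[{"delta_pos":[0.1,0,0.06],"turn":0},{"delta_pos":[0.2,0,0.06],"turn":0},{"delta_pos":[0.3,0,0.06],"turn":0},{"delta_pos":[0.4,0,0.06],"turn":0},{"delta_pos":[0.45,0,0.06],"turn":0}]' |grep -E "pos|wrist"
python3 -m crank '[{"delta_pos":[0,0,0],"turn":0},{"delta_pos":[0,0,0],"turn":0},{"delta_pos":[0,0,0],"turn":0},{"delta_pos":[0,0,0],"turn":0},{"delta_pos":[0,0,0],"turn":0}]' 0.65|grep -E "pos|wrist|wid"
python3 -m crank '[{"delta_pos":[0,0,-1],"turn":0},{"delta_pos":[0,0,-2],"turn":0},{"delta_pos":[0,0,-3],"turn":0},{"delta_pos":[0,0,-4],"turn":0},{"delta_pos":[0,0,-5],"turn":0}]' |grep -E "pos|wrist"
python3 -c "
from h import *
cv2.imwrite('pics/f.png',wlook('bottle0'))
cv2.imwrite('pics/g.png',r.get_image('scene'));r.get_image('side');look(['bottle0'])
for p in [(.428,-.0135,0.066),(.433,-.148,.066)]: go(*p,97.2)"
```

```text
position: [0.5911, 0.2087, 0.0683]
wrist_force: [1.2, -0.3, -2.3]
position: [0.5911, 0.2092, 0.0685]
wrist_force: [0.6, -0.2, 0.6]
width: 0.0557
position: [0.5908, 0.2092, 0.1946]
wrist_force: [1.1, 0.1, -0.2]
bottle0 wrist tip 0.78 [5.897e-01 2.046e-01 1.000e-04] lane [2.791e-01 2.000e-03 1.000e-04]
bottle0 scene 0.69 [ 0.432 -0.146  0.   ]
bottle0 scene 0.66 [ 0.638 -0.326  0.   ]
bottle0 scene 0.56 [ 0.575 -0.352  0.   ]
bottle0 scene 0.54 [ 0.591  0.213 -0.   ]
bottle0 side 0.87 [ 0.432 -0.151 -0.001]
bottle0 side 0.84 [ 0.425 -0.012 -0.007]
bottle0 side 0.6 [ 0.575 -0.35  -0.001]
bottle0 side 0.59 [ 0.59   0.206 -0.   ]
bottle0 side 0.55 [ 0.632 -0.328  0.003]
to 0.428 -0.0135 0.066 delta [-8.   -7.55  5.06] n 1.0 ang 97.3 turn 0.01
to 0.433 -0.148 0.066 delta [-13.36  -8.03   5.07] n 1.6 ang 97.3 turn 0.01
```

View pics/g.png

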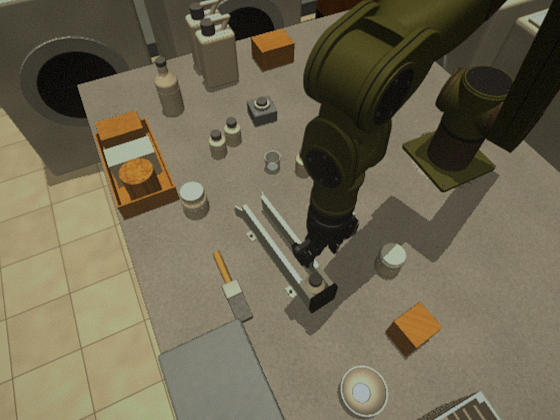

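The first bottle stands in the lane next to the stop, at pixel (316,285). Next is A, at (0.4275,-0.013).

```bash

python3 -m crank '[{"delta_pos":[-1.1,-1.1,0],"turn":0},{"delta_pos":[-2.2,-2.2,0],"turn":0},{"delta_pos":[-3.3,-3.3,0],"turn":0},{"delta_pos":[-4.4,-4.4,0],"turn":0},{"delta_pos":[-5.5,-5.5,0],"turn":0}]' |grep -E "pos|wrist"
python3 -m crank '[{"delta_pos":[-1.1,-1.1,0],"turn":0},{"delta_pos":[-2.5,-2.05,0],"turn":0},{"delta_pos":[-2.5,-2.05,0],"turn":0},{"delta_pos":[-2.5,-2.05,0],"turn":0},{"delta_pos":[-2.5,-2.05,0],"turn":0}]' |grep -E "pos|wrist"
python3 -c "
from h import *
wlook('bottle0')
go(.4275,-.013,0.067,97.2)"
```

```text
position: [0.4694, 0.0542, 0.1916]
wrist_force: [0.1, -0.1, -0.0]
position: [0.4289, -0.013, 0.1927]
wrist_force: [0.5, 0.1, -0.3]
bottle0 wrist tip 0.87 [ 0.4315 -0.0157  0.0056] lane [0.0806 0.1868 0.0056]
bottle0 wrist tip 0.85 [ 0.4293 -0.1503 -0.004 ] lane [-0.0527  0.206  -0.004 ]
to 0.4275 -0.013 0.067 delta [-0.02 -0.09  5.03] n 0.6 ang 97.4 turn 0.03
```

```bash

python3 -m crank '[{"delta_pos":[-0.05,0,1.2],"turn":0},{"delta_pos":[-0.05,0,2.4],"turn":0},{"delta_pos":[-0.05,0,3.6],"turn":0},{"delta_pos":[-0.05,0,5],"turn":0},{"delta_pos":[-0.05,0,5],"turn":0}]' |grep -E "pos|wrist"
python3 -m crank '[{"delta_pos":[0,0,0],"turn":0},{"delta_pos":[0,0,0],"turn":0},{"delta_pos":[0,0,0],"turn":0},{"delta_pos":[0,0,0],"turn":0},{"delta_pos":[0,0,0],"turn":0}]' 0.1 |grep -vE "rot"
python3 -m crank '[{"delta_pos":[0,0,-1],"turn":0},{"delta_pos":[0,0,-2],"turn":0},{"delta_pos":[0,0,-3],"turn":0},{"delta_pos":[0,0,-4],"turn":0},{"delta_pos":[0,0,-4],"turn":0}]' |grep -vE "rot"
python3 -m crank '[{"delta_pos":[-1.2,0.8,0],"turn":0},{"delta_pos":[-2.4,2.2,0],"turn":0},{"delta_pos":[-3.6,3.6,0],"turn":0},{"delta_pos":[-4.8,4.8,0],"turn":0},{"delta_pos":[-6,6,0],"turn":0}]' |grep -vE "rot"
python3 -c "
from h import *
go(*unlane(-.07,0,.0685),97.2)"
```

```text
position: [0.4248, -0.0129, 0.0632]
wrist_force: [-0.1, 0.5, 0.7]
time_s: 16.52
position: [0.4307, -0.0142, 0.0697]
wrist_force: [-0.1, -1.4, 2.9]
width: 0.0271
finger_force: 39.9
time_s: 16.93
position: [0.4329, -0.0145, 0.1735]
wrist_force: [1.2, 0.5, -1.0]
width: 0.0276
finger_force: 40.3
time_s: 17.35
position: [0.5899, -0.1389, 0.168]
wrist_force: [0.6, 1.1, -0.4]
width: 0.0277
finger_force: 40.2
to 0.6358499797346276 -0.1414383025332322 0.0685 delta [-0.33  1.81  3.98] n 0.5 ang 97.3 turn 0.01
```

```bash

python3 -m crank '[{"delta_pos":[-0.2,1,0],"turn":0},{"delta_pos":[-0.2,1.75,0],"turn":0},{"delta_pos":[-0.2,1.75,1.4],"turn":0},{"delta_pos":[-0.2,1.75,2.8],"turn":0},{"delta_pos":[-0.2,1.75,3.9],"turn":0}]' |grep -E "pos|wrist"
python3 -m crank '[{"delta_pos":[0,0,0],"turn":0},{"delta_pos":[0,0,0],"turn":0},{"delta_pos":[0,0,0],"turn":0},{"delta_pos":[0,0,0],"turn":0},{"delta_pos":[0,0,0],"turn":0}]' |grep -vE "rot"
python3 -c "
from h import *
print(lane(r.get_obs()['position']))
go(*unlane(.22,0,.0695),97.2)"
```

```text
position: [0.6322, -0.1373, 0.0684]
wrist_force: [-12.9, -0.3, 58.4]
time_s: 18.18
position: [0.6335, -0.1373, 0.0719]
wrist_force: [0.8, 0.5, -0.9]
width: 0.0275
finger_force: 48.3
[-0.0656  0.0018  0.0719]
to 0.5991857779768845 0.14623466510444405 0.0695 delta [11.43  0.08  0.09] n 1.4 ang 97.3 turn 0.01
```

```bash

python3 -m crank '[{"delta_pos":[1,0.07,0],"turn":0},{"delta_pos":[2,0.07,0],"turn":0},{"delta_pos":[3,0.07,0],"turn":0},{"delta_pos":[4,0.07,0],"turn":0},{"delta_pos":[5,0.07,0],"turn":0}]' |grep -E "pos|wrist"
python3 -m crank '[{"delta_pos":[1.2,0,0],"turn":0},{"delta_pos":[2.4,0,0],"turn":0},{"delta_pos":[3.6,0,0],"turn":0},{"delta_pos":[4.8,0,0],"turn":0},{"delta_pos":[6,0,0],"turn":0}]' |grep -E "pos|wrist"
python3 -m crank '[{"delta_pos":[0.2,0,0],"turn":0},{"delta_pos":[0.4,0,0],"turn":0},{"delta_pos":[0.6,0,0],"turn":0},{"delta_pos":[0.8,0,0],"turn":0},{"delta_pos":[1,0,0],"turn":0}]' |grep -E "pos|wrist"
python3 -c "
from h import *
print(lane(r.get_obs()['position']))"
```

```text
position: [0.6197, -0.0146, 0.072]
wrist_force: [0.6, -4.3, -0.4]
position: [0.5996, 0.1373, 0.0724]
wrist_force: [0.8, 2.2, -0.4]
position: [0.5959, 0.1598, 0.0708]
wrist_force: [-3.4, -3.1, -0.2]
[0.2339 0.0015 0.0708]
```

```bash

python3 -m crank '[{"delta_pos":[0,0,0],"turn":0},{"delta_pos":[0,0,0],"turn":0},{"delta_pos":[0,0,0],"turn":0},{"delta_pos":[0,0,0],"turn":0},{"delta_pos":[0,0,0],"turn":0}]' 0.65|grep -E "pos|wrist|wid"
python3 -m crank '[{"delta_pos":[0,0,-1],"turn":0},{"delta_pos":[0,0,-2],"turn":0},{"delta_pos":[0,0,-3],"turn":0},{"delta_pos":[0,0,-4],"turn":0},{"delta_pos":[0,0,-5],"turn":0}]' |grep -E "pos|wrist"
python3 -c "
from h import *
cv2.imwrite('pics/i.png',wlook('bottle0'))
r.get_image('scene');r.get_image('side');look(['bottle0'])
for p in [(.432,-.1485,.19)]: go(*p,97.2)"
```

```text
position: [0.5974, 0.1605, 0.0711]
wrist_force: [-0.5, 0.4, 0.2]
width: 0.0554
position: [0.5967, 0.1605, 0.1971]
wrist_force: [0.3, 0.1, 0.4]
bottle0 wrist tip 0.73 [0.6093 0.0727 0.0838] lane [ 0.1458 -0.0007  0.0838]
bottle0 wrist tip 0.69 [ 0.5892  0.2105 -0.0014] lane [ 0.285   0.0018 -0.0014]
bottle0 scene 0.74 [ 0.591  0.213 -0.001]
bottle0 scene 0.73 [0.608 0.076 0.073]
bottle0 scene 0.67 [ 0.639 -0.329  0.   ]
bottle0 scene 0.58 [ 0.571 -0.352  0.002]
bottle0 side 0.83 [ 0.574 -0.35  -0.002]
bottle0 side 0.8 [ 0.635 -0.328  0.   ]
bottle0 side 0.8 [ 0.433 -0.149 -0.001]
bottle0 side 0.75 [0.607 0.071 0.074]
bottle0 side 0.69 [0.592 0.204 0.002]
to 0.432 -0.1485 0.19 delta [-11.43  -8.06   0.2 ] n 1.4 ang 97.3 turn 0.01
```

View pics/i.png

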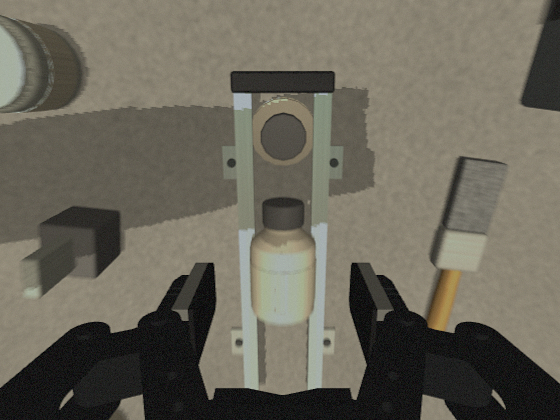

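The second bottle has fallen over. It lies on top of the rails with its base at pixel (283,310) and its cap at (283,213) toward the stop. The fast lowering overshot and hit with 58 N, which must have pitched it in the grip. I'll regrip it by the cap with a light grip, so it can swing to hang, and make later lowerings slower.

```bash
python3 -c "
from h import *
o=r.get_obs()
for p in [(283,205),(283,225),(283,270),(283,318)]: print(p,lane(ray(p,.076,o)), lane(ray(p,.092,o)))
print(lane(o['position']));go(*unlane(.2245,0,.12),97.2)"
```

```text
(283, 205) [0.2297 0.0021 0.076 ] [0.2345 0.0021 0.092 ]
(283, 225) [0.2142 0.002  0.076 ] [0.2199 0.0021 0.092 ]
(283, 270) [0.1773 0.002  0.076 ] [0.1853 0.002  0.092 ]
(283, 318) [0.1347 0.002  0.076 ] [0.1453 0.002  0.092 ]
[0.2344 0.0015 0.1946]
to 0.5986168507082299 0.15069855598158038 0.12 delta [-0.4   0.07  2.98] n 0.4 ang 97.3 turn 0.01
```

```bash

python3 -m crank '[{"delta_pos":[-0.45,0,0.8],"turn":0},{"delta_pos":[-0.45,0,1.6],"turn":0},{"delta_pos":[-0.45,0,2.4],"turn":0},{"delta_pos":[-0.45,0,3],"turn":0},{"delta_pos":[-0.45,0,3.4],"turn":0}]' |grep -E "pos|wrist"
python3 -m crank '[{"delta_pos":[0,0,0.4],"turn":0},{"delta_pos":[0,0,0.8],"turn":0},{"delta_pos":[0,0,1.1],"turn":0},{"delta_pos":[0,0,1.4],"turn":0},{"delta_pos":[0,0,1.5],"turn":0}]' |grep -E "pos|wrist"
python3 -m crank '[{"delta_pos":[0,0,0],"turn":0},{"delta_pos":[0,0,0],"turn":0},{"delta_pos":[0,0,0],"turn":0},{"delta_pos":[0,0,0],"turn":0},{"delta_pos":[0,0,0],"turn":0}]' 0.1 20 |grep -vE "rot"
python3 -m crank '[{"delta_pos":[0,0,-0.6],"turn":0},{"delta_pos":[0,0,-1.2],"turn":0},{"delta_pos":[0,0,-1.8],"turn":0},{"delta_pos":[0,0,-2.4],"turn":0},{"delta_pos":[0,0,-3],"turn":0}]' |grep -vE "rot"
python3 -m crank '[{"delta_pos":[0,0,-0.6],"turn":0},{"delta_pos":[0,0,-1.2],"turn":0},{"delta_pos":[0,0,-1.8],"turn":0},{"delta_pos":[0,0,-2.4],"turn":0},{"delta_pos":[0,0,-3],"turn":0}]' |grep -vE "rot"
python3 -c "
from h import *
a=r.get_image('wrist');b=r.get_image('side')
cv2.imwrite('pics/j.png',np.hstack([a[100:400,100:460],b[120:280,200:360].repeat(2,0).repeat(2,1)[:300]]))"
```

```text
position: [0.5956, 0.1488, 0.1072]
wrist_force: [-0.0, -0.6, 0.3]
position: [0.5975, 0.1494, 0.0722]
wrist_force: [0.8, -0.9, 1.4]
time_s: 21.82
position: [0.5985, 0.1497, 0.0739]
wrist_force: [0.4, 1.2, 0.3]
width: 0.0274
finger_force: 22.3
time_s: 22.23
position: [0.5977, 0.1494, 0.1489]
wrist_force: [0.6, -0.1, -0.0]
width: 0.0279
finger_force: 22.2
time_s: 22.65
position: [0.5977, 0.1494, 0.2239]
wrist_force: [1.0, -0.0, -1.7]
width: 0.028
finger_force: 22.2
```

View pics/j.png

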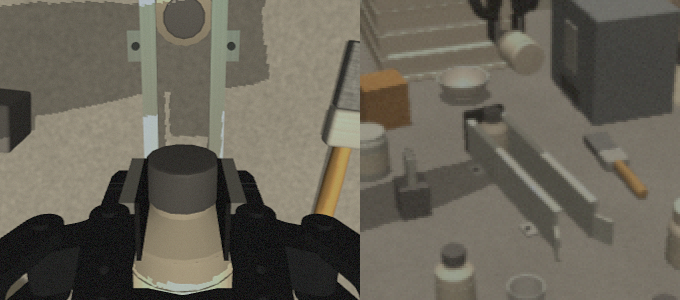

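It's held about horizontally, base to the rear, and did not swing. The back of the fixed end stop (75 mm high) can serve as a wall. I'll pull the bottle toward it with the axis above its top edge, so the base is pushed under until the body is flush with the wall and upright.

```bash

python3 -m crank '[{"delta_pos":[1.2,0,0],"turn":0},{"delta_pos":[2.4,0,0],"turn":0},{"delta_pos":[3.6,0,0],"turn":0},{"delta_pos":[4.8,0,0],"turn":0},{"delta_pos":[6,0,0],"turn":0}]' |grep -E "pos|wrist"
python3 -m crank '[{"delta_pos":[1,0,0],"turn":0},{"delta_pos":[2,0,0],"turn":0},{"delta_pos":[2,0,0],"turn":0},{"delta_pos":[2,0,0.6],"turn":0},{"delta_pos":[2,0,1.2],"turn":0}]' |grep -E "pos|wrist"
python3 -m crank '[{"delta_pos":[0,0,0.8],"turn":0},{"delta_pos":[0,0,1.6],"turn":0},{"delta_pos":[0,0,2.4],"turn":0},{"delta_pos":[0,0,3],"turn":0},{"delta_pos":[0,0,3.4],"turn":0}]' |grep -E "pos|wrist"
python3 -c "
from h import *
b=r.get_image('side')
cv2.imwrite('pics/k.png',b[80:230,200:350].repeat(3,0).repeat(3,1))
print(lane(r.get_obs()['position']));go(*unlane(.42,0,.085),97.2)"
```

```text
position: [0.5782, 0.2992, 0.2219]
wrist_force: [0.7, -0.6, -1.6]
position: [0.5728, 0.3485, 0.1926]
wrist_force: [1.0, -0.4, -3.1]
position: [0.5711, 0.3463, 0.105]
wrist_force: [0.0, 0.1, -0.7]
[0.4218 0.0032 0.1037]
to 0.5739001215922341 0.3446298151993931 0.085 delta [-0.07  0.13  0.75] n 0.1 ang 97.3 turn 0.01
```

View pics/k.png

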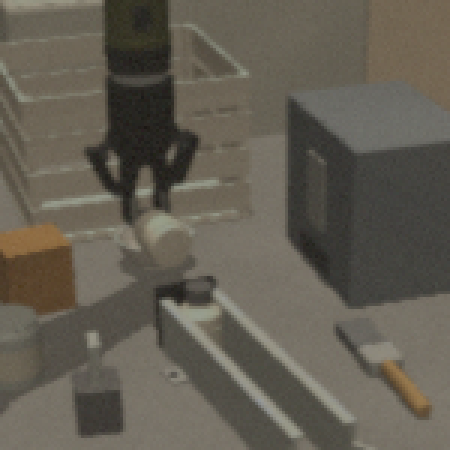

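The bottle is horizontal just behind the stop, base toward it. Now I'll lower and pull back slowly.

```bash

python3 -m crank '[{"delta_pos":[0,0.1,0.2],"turn":0},{"delta_pos":[0,0.1,0.4],"turn":0},{"delta_pos":[0,0.1,0.6],"turn":0},{"delta_pos":[0,0.1,0.75],"turn":0},{"delta_pos":[0,0.1,0.75],"turn":0}]' |grep -E "pos|wrist"
python3 -m crank '[{"delta_pos":[-0.2,0,0],"turn":0},{"delta_pos":[-0.4,0,0],"turn":0},{"delta_pos":[-0.6,0,0],"turn":0},{"delta_pos":[-0.8,0,0],"turn":0},{"delta_pos":[-1,0,0],"turn":0}]' |grep -E "pos|wrist"
python3 -m crank '[{"delta_pos":[-0.1,0,0],"turn":0},{"delta_pos":[-0.2,0,0],"turn":0},{"delta_pos":[-0.3,0,0],"turn":0},{"delta_pos":[-0.4,0,0],"turn":0},{"delta_pos":[-0.5,0,0],"turn":0}]' |grep -E "pos|wrist"
python3 -m crank '[{"delta_pos":[-0.1,0,0],"turn":0},{"delta_pos":[-0.2,0,0],"turn":0},{"delta_pos":[-0.3,0,0],"turn":0},{"delta_pos":[-0.4,0,0],"turn":0},{"delta_pos":[-0.5,0,0],"turn":0}]' |grep -E "pos|wrist|wid"
python3 -c "
from h import *
b=r.get_image('side')
cv2.imwrite('pics/l.png',b[80:230,200:350].repeat(3,0).repeat(3,1))
print(lane(r.get_obs()['position']))"
```

```text
position: [0.5749, 0.348, 0.0891]
wrist_force: [-0.5, -0.3, -1.7]
position: [0.5783, 0.3258, 0.0905]
wrist_force: [-3.4, 14.3, 1.6]
position: [0.5791, 0.3234, 0.0934]
wrist_force: [-10.1, 29.2, 9.2]
position: [0.5804, 0.313, 0.0948]
wrist_force: [-12.7, 33.7, 13.8]
width: 0.028
[ 0.3878 -0.0025  0.095 ]
```

View pics/l.png

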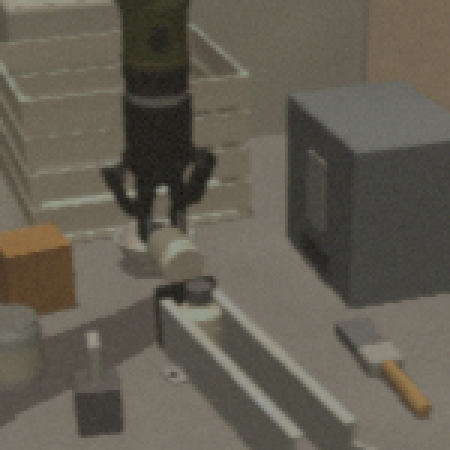

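The base is against the stop's top edge and has begun to tilt, but it is being pushed up (14 N). I'll raise while holding the pull, so wall friction drags the base down.

```bash

python3 -m crank '[{"delta_pos":[0,0,-0.1],"turn":0},{"delta_pos":[0,0,-0.2],"turn":0},{"delta_pos":[0,0,-0.3],"turn":0},{"delta_pos":[0,0,-0.4],"turn":0},{"delta_pos":[0,0,-0.5],"turn":0}]' |grep -E "pos|wrist"
python3 -m crank '[{"delta_pos":[-0.1,0,-0.1],"turn":0},{"delta_pos":[-0.2,0,-0.2],"turn":0},{"delta_pos":[-0.3,0,-0.2],"turn":0},{"delta_pos":[-0.4,0,-0.2],"turn":0},{"delta_pos":[-0.4,0,-0.2],"turn":0}]' |grep -E "pos|wrist|wid"
python3 -c "
from h import *
b=r.get_image('side');a=r.get_image('wrist')
cv2.imwrite('pics/m.png',np.hstack([a[100:400,100:460],b[100:200,210:310].repeat(3,0).repeat(3,1)]))
print(lane(r.get_obs()['position']))"
```

```text
position: [0.5812, 0.3071, 0.1053]
wrist_force: [-5.0, 15.4, 3.9]
position: [0.5826, 0.3006, 0.1128]
wrist_force: [-9.2, 24.2, 14.1]
width: 0.0276
[ 0.3752 -0.003   0.1127]
```

View pics/m.png

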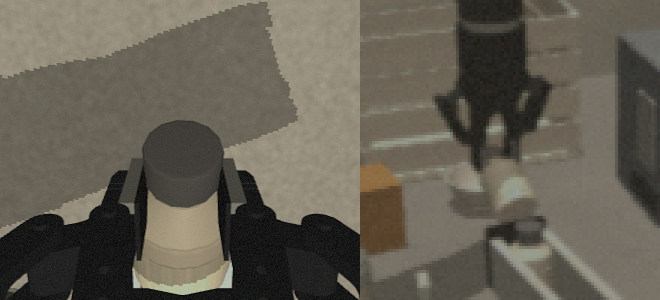

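It's working: the base now points about 40° down. I'll continue.

```bash

python3 -m crank '[{"delta_pos":[-0.1,0,-0.05],"turn":0},{"delta_pos":[-0.2,0,-0.1],"turn":0},{"delta_pos":[-0.3,0,-0.1],"turn":0},{"delta_pos":[-0.4,0,-0.1],"turn":0},{"delta_pos":[-0.4,0,-0.1],"turn":0}]' |grep -E "pos|wrist"
python3 -m crank '[{"delta_pos":[-0.1,0,0],"turn":0},{"delta_pos":[-0.2,0,0],"turn":0},{"delta_pos":[-0.3,0,0],"turn":0},{"delta_pos":[-0.4,0,0],"turn":0},{"delta_pos":[-0.4,0,0],"turn":0}]' |grep -E "pos|wrist|wid"
python3 -m crank '[{"delta_pos":[-0.1,0,0],"turn":0},{"delta_pos":[-0.2,0,0],"turn":0},{"delta_pos":[-0.3,0,0],"turn":0},{"delta_pos":[-0.4,0,0],"turn":0},{"delta_pos":[-0.4,0,0],"turn":0}]' |grep -E "pos|wrist|wid"
python3 -c "
from h import *
b=r.get_image('side');a=r.get_image('wrist')
cv2.imwrite('pics/n.png',np.hstack([a[100:400,100:460],b[100:200,210:310].repeat(3,0).repeat(3,1)]))
print(lane(r.get_obs()['position']))"
```

```text
position: [0.5836, 0.294, 0.1183]
wrist_force: [-14.5, 29.5, 25.4]
position: [0.5848, 0.2877, 0.1224]
wrist_force: [-21.3, 33.9, 44.9]
width: 0.0278
position: [0.5864, 0.2794, 0.1263]
wrist_force: [-26.1, 33.8, 61.8]
width: 0.0277
[ 0.3534 -0.0043  0.1265]
```

View pics/n.png

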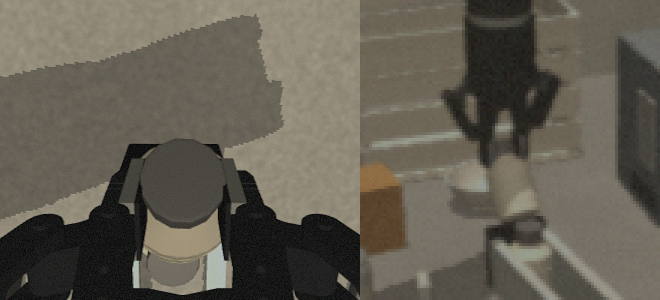

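It's about 20° off vertical but now sits on the stop's top edge. I'll lift, move back, lower beside the stop and press the rear base corner against the stop's back, which has a long lever arm.

```bash

python3 -m crank '[{"delta_pos":[0,0,-0.5],"turn":0},{"delta_pos":[0,0,-1],"turn":0},{"delta_pos":[0,0,-1.5],"turn":0},{"delta_pos":[0,0,-2],"turn":0},{"delta_pos":[0,0,-2.3],"turn":0}]' |grep -E "pos|wrist"
python3 -m crank '[{"delta_pos":[0.6,0,0],"turn":0},{"delta_pos":[1.2,0,0],"turn":0},{"delta_pos":[1.8,0,0],"turn":0},{"delta_pos":[2.4,0,0],"turn":0},{"delta_pos":[2.4,0,0],"turn":0}]' |grep -E "pos|wrist|wid"
python3 -c "
from h import *
print(lane(r.get_obs()['position']));go(*unlane(.40,0,.097),97.2)"
```

```text
position: [0.5871, 0.2588, 0.1691]
wrist_force: [0.3, 0.4, -1.9]
position: [0.5779, 0.3224, 0.1659]
wrist_force: [0.1, -0.3, -1.0]
width: 0.0276
[ 0.3974 -0.0011  0.1659]
to 0.5764286872306992 0.32479030018989824 0.097 delta [ 0.1  -0.04  2.75] n 0.3 ang 97.5 turn 0.05
```

```bash

python3 -m crank '[{"delta_pos":[0,0,0.6],"turn":0},{"delta_pos":[0,0,1.2],"turn":0},{"delta_pos":[0,0,1.8],"turn":0},{"delta_pos":[0,0,2.4],"turn":0},{"delta_pos":[0,0,2.75],"turn":0}]' |grep -E "pos|wrist"
python3 -m crank '[{"delta_pos":[-0.25,0,0],"turn":0},{"delta_pos":[-0.5,0,0],"turn":0},{"delta_pos":[-0.75,0,0],"turn":0},{"delta_pos":[-1,0,0],"turn":0},{"delta_pos":[-1.25,0,0],"turn":0}]' |grep -E "pos|wrist"
python3 -m crank '[{"delta_pos":[-0.2,0,0],"turn":0},{"delta_pos":[-0.4,0,0],"turn":0},{"delta_pos":[-0.6,0,0],"turn":0},{"delta_pos":[-0.8,0,0],"turn":0},{"delta_pos":[-1,0,0],"turn":0}]' |grep -E "pos|wrist|wid"
python3 -c "
from h import *
print(lane(r.get_obs()['position']))"
```

```text
position: [0.5774, 0.3184, 0.0956]
wrist_force: [-0.5, -0.4, -2.2]
position: [0.5833, 0.296, 0.1027]
wrist_force: [-3.0, 14.2, 7.2]
position: [0.5882, 0.2658, 0.1016]
wrist_force: [-1.1, 7.8, 0.9]
width: 0.0278
[ 0.34   -0.0042  0.1016]
```

```bash

python3 -m crank '[{"delta_pos":[-0.1,0,0],"turn":0},{"delta_pos":[-0.15,0,0],"turn":0},{"delta_pos":[-0.15,0,0],"turn":0},{"delta_pos":[-0.15,0,0],"turn":0},{"delta_pos":[-0.15,0,0],"turn":0}]' |grep -E "pos|wrist|wid"
python3 -m crank '[{"delta_pos":[0.3,0,0],"turn":0},{"delta_pos":[0.6,0,0],"turn":0},{"delta_pos":[0.6,0,-0.8],"turn":0},{"delta_pos":[0.6,0,-1.6],"turn":0},{"delta_pos":[0.6,0,-2.4],"turn":0}]' 0.1 80 |grep -E "pos|wrist|wid"
python3 -c "
from h import *
o=r.get_obs();print(lane(o['position']))
r.get_image('side');r.get_image('scene');r.get_image('wrist')
for c in ('side','scene','wrist'):
  for d in r.tip_of('bottle0',c)[:6]:
    if d['xyz'][1]>.1: print(c,round(d['score'],2),lane(d['xyz']))
"
```

```text
position: [0.5884, 0.2634, 0.1019]
wrist_force: [-1.7, 9.6, 2.7]
width: 0.0277
position: [0.5842, 0.2734, 0.1588]
wrist_force: [-0.4, -0.8, -1.1]
width: 0.0271
[ 0.348  -0.0013  0.1588]
side 0.81 [0.3551 0.0024 0.1012]
side 0.68 [0.2828 0.0009 0.0027]
scene 0.69 [ 0.3609 -0.0022  0.1074]
scene 0.59 [ 2.877e-01 -2.000e-03  1.000e-04]
wrist 0.7 [ 0.3577 -0.0042  0.1124]
```

```bash

python3 -m crank '[{"delta_pos":[0,0,-0.5],"turn":0},{"delta_pos":[0,0,-1],"turn":0},{"delta_pos":[0,0,-1.6],"turn":0},{"delta_pos":[-0.8,0,-1.6],"turn":0},{"delta_pos":[-1.5,0,-1.6],"turn":0}]' |grep -E "pos"
python3 -m crank '[{"delta_pos":[-1.2,0,0],"turn":0},{"delta_pos":[-2.4,0,0],"turn":0},{"delta_pos":[-3.6,0,0],"turn":0},{"delta_pos":[-4.8,0,0],"turn":0},{"delta_pos":[-6,0,0],"turn":0}]' |grep -E "pos"
python3 -m crank '[{"delta_pos":[-1.2,0,0],"turn":0},{"delta_pos":[-2.4,0,0],"turn":0},{"delta_pos":[-3.6,0,0],"turn":0},{"delta_pos":[-4.8,0,0],"turn":0},{"delta_pos":[-6,0,0],"turn":0}]' |grep -E "pos"
python3 -m crank '[{"delta_pos":[-1,0,0],"turn":0},{"delta_pos":[-2,0,0],"turn":0},{"delta_pos":[-3,0,0],"turn":0},{"delta_pos":[-4.5,0,0],"turn":0},{"delta_pos":[-4.5,0,0],"turn":0}]' |grep -E "pos|wrist|wid"
python3 -c "
from h import *
o=r.get_obs();print(lane(o['position']))
r.get_image('side');r.get_image('scene');r.get_image('wrist')
for c in ('side','scene','wrist'):
  for d in r.tip_of('bottle0',c)[:6]: print(c,round(d['score'],2),lane(d['xyz']))
go(*unlane(-.1,0,.1))
b=r.get_image('side')
cv2.imwrite('pics/o.png',b[120:270,220:420].repeat(3,0).repeat(3,1))
"
```

```text
position: [0.5893, 0.2366, 0.1978]
position: [0.6073, 0.0862, 0.1966]
position: [0.6263, -0.0625, 0.1965]
position: [0.6413, -0.1791, 0.1962]
wrist_force: [1.1, -0.6, -1.7]
width: 0.027
[-0.108  -0.0007  0.1962]
side 0.85 [-0.0975  0.0005  0.138 ]
side 0.81 [-0.0529  0.2011 -0.0023]
side 0.71 [-0.2534  0.0241  0.0003]
side 0.54 [ 2.796e-01 -1.000e-04  1.800e-03]
scene 0.93 [-0.0911  0.0014  0.14  ]
scene 0.79 [-0.0508  0.1979  0.0029]
scene 0.54 [-0.2561  0.0231 -0.0019]
scene 0.44 [-0.2693  0.0884  0.0023]
wrist 0.97 [-0.0514  0.206  -0.0022]
wrist 0.87 [-0.2508  0.0231  0.0031]
wrist 0.7 [-0.0934 -0.0012  0.1432]
to 0.6396428281923252 -0.17119757504747457 0.1 delta [ 0.01 -0.05  3.91] n 0.5 ang 97.3 turn None
```

View pics/o.png

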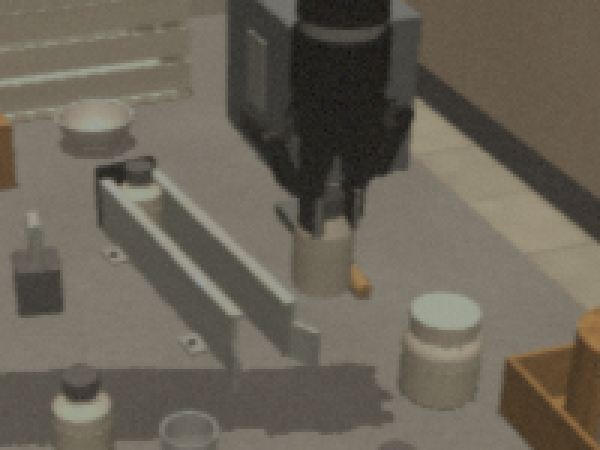

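The bottle now hangs upright at (325,240) in the crop, in front of the mouth, with its base about 56 mm below the TCP. I'll lower it gently.

```bash

python3 -m crank '[{"delta_pos":[0,0,1],"turn":0},{"delta_pos":[0,0,2],"turn":0},{"delta_pos":[0,0,3],"turn":0},{"delta_pos":[0,0,3.8],"turn":0},{"delta_pos":[0,0,4.4],"turn":0}]' |grep -E "pos|wrist"
python3 -m crank '[{"delta_pos":[0,0,0.15],"turn":0},{"delta_pos":[0,0,0.3],"turn":0},{"delta_pos":[0,0,0.45],"turn":0},{"delta_pos":[0,0,0.6],"turn":0},{"delta_pos":[0,0,0.7],"turn":0}]' |grep -E "pos|wrist"
python3 -m crank '[{"delta_pos":[0,0,0.1],"turn":0},{"delta_pos":[0,0,0.2],"turn":0},{"delta_pos":[0,0,0.2],"turn":0},{"delta_pos":[0,0,0.2],"turn":0},{"delta_pos":[0,0,0.2],"turn":0}]' |grep -E "pos|wrist"
```

```text
position: [0.6404, -0.1711, 0.0862]
wrist_force: [-0.8, 0.3, -1.5]
position: [0.6424, -0.1726, 0.0716]
wrist_force: [-0.7, 0.2, -0.7]
position: [0.6417, -0.1727, 0.066]
wrist_force: [0.1, 0.3, -0.8]
```

```bash

python3 -m crank '[{"delta_pos":[0,0,0.1],"turn":0},{"delta_pos":[0,0,0.2],"turn":0},{"delta_pos":[0,0,0.2],"turn":0},{"delta_pos":[0,0,0.2],"turn":0},{"delta_pos":[0,0,0.2],"turn":0}]' |grep -E "pos|wrist"
python3 -m crank '[{"delta_pos":[0,0,0.1],"turn":0},{"delta_pos":[0,0,0.15],"turn":0},{"delta_pos":[0,0,0.15],"turn":0},{"delta_pos":[0,0,0.15],"turn":0},{"delta_pos":[0,0,0.15],"turn":0}]' |grep -E "pos|wrist"
```

```text
position: [0.6415, -0.1726, 0.0607]
wrist_force: [0.1, 0.3, -2.3]
position: [0.6416, -0.1726, 0.057]
wrist_force: [-0.5, -1.0, -1.3]
```

```bash

python3 -m crank '[{"delta_pos":[0,0,0.07],"turn":0},{"delta_pos":[0,0,0.14],"turn":0},{"delta_pos":[0,0,0.14],"turn":0},{"delta_pos":[0,0,0.14],"turn":0},{"delta_pos":[0,0,0.14],"turn":0}]' |grep -E "pos|wrist"
python3 -m crank '[{"delta_pos":[0,0,0.07],"turn":0},{"delta_pos":[0,0,0.12],"turn":0},{"delta_pos":[0,0,0.12],"turn":0},{"delta_pos":[0,0,0.12],"turn":0},{"delta_pos":[0,0,0.12],"turn":0}]' |grep -E "pos|wrist"
```

```text
position: [0.642, -0.1724, 0.0563]
wrist_force: [-4.9, 2.9, 11.6]
position: [0.6421, -0.1723, 0.0562]
wrist_force: [-8.2, 3.3, 26.6]
```

```bash

python3 -m crank '[{"delta_pos":[0,0,-0.15],"turn":0},{"delta_pos":[0,0,-0.15],"turn":0},{"delta_pos":[0,0,-0.15],"turn":0},{"delta_pos":[0,0,-0.15],"turn":0},{"delta_pos":[0,0,-0.15],"turn":0}]' |grep -E "pos|wrist"
python3 -m crank '[{"delta_pos":[0,0,0],"turn":0},{"delta_pos":[0,0,0],"turn":0},{"delta_pos":[0,0,0],"turn":0},{"delta_pos":[0,0,0],"turn":0},{"delta_pos":[0,0,0],"turn":0}]' 0.65 |grep -E "pos|wrist|wid"
python3 -m crank '[{"delta_pos":[0,0,-0.4],"turn":0},{"delta_pos":[0,0,-0.8],"turn":0},{"delta_pos":[0,0,-1.6],"turn":0},{"delta_pos":[0,0,-2.4],"turn":0},{"delta_pos":[0,0,-3.2],"turn":0}]' |grep -E "pos|wrist|wid"
python3 -c "
from h import *
o=r.get_obs();print(lane(o['position']))
r.get_image('side');r.get_image('scene');im=r.get_image('wrist')
cv2.imwrite('pics/p.png',im)
for c in ('side','scene','wrist'):
  for d in r.tip_of('bottle0',c)[:7]: print(c,round(d['score'],2),lane(d['xyz']))
for d in r.trace('bottle0','wrist')[:3]:
  m=np.argwhere(d['pixels']);print(d['score'],m.min(0),m.max(0),m.mean(0))
"
```

```text
position: [0.6427, -0.1726, 0.0563]
wrist_force: [-1.5, 1.8, 10.2]
position: [0.6414, -0.1726, 0.0537]
wrist_force: [0.2, -0.1, -0.0]
width: 0.0555
position: [0.6418, -0.1727, 0.1363]
wrist_force: [0.8, 0.4, 0.0]
width: 0.0555
[-0.1017 -0.002   0.1363]
side 0.9 [-0.0913 -0.0014 -0.0027]
side 0.78 [-0.2736  0.0861  0.001 ]
side 0.76 [ 0.2813  0.0009 -0.0016]
side 0.59 [-0.0537  0.2025 -0.0028]
side 0.55 [-0.2533  0.0265 -0.0013]
scene 0.89 [ 0.2857 -0.0006  0.    ]
scene 0.78 [-0.0882 -0.0038  0.0021]
scene 0.59 [-0.2569  0.0204 -0.0011]
scene 0.56 [-0.0516  0.1995  0.0009]
scene 0.39 [-0.2725  0.0883  0.0006]
wrist 0.88 [-0.0915 -0.003   0.009 ]
wrist 0.67 [-0.2511  0.0265  0.0007]
0.9 [366 129] [419 204] [405.28938907 144.1414791 ]
0.74 [92  0] [158  29] [127.12818792  12.01812081]
0.68 [149 240] [239 317] [193.6768124  278.57978233]
```

The bottle stands upright at lane (-0.090,-0.003). I'll regrip at the cap, lift 2 mm and slide it in.

```bash

python3 -m crank '[{"delta_pos":[0.45,0,0],"turn":0},{"delta_pos":[0.45,0,0.8],"turn":0},{"delta_pos":[0.45,0,1.6],"turn":0},{"delta_pos":[0.45,0,2.2],"turn":0},{"delta_pos":[0.45,0,2.65],"turn":0}]' 0.65 60|grep -E "pos|wrist"
python3 -m crank '[{"delta_pos":[0,0,0],"turn":0},{"delta_pos":[0,0,0],"turn":0},{"delta_pos":[0,0,0],"turn":0},{"delta_pos":[0,0,0],"turn":0},{"delta_pos":[0,0,0],"turn":0}]' 0.1 |grep -E "pos|wrist|wid"
python3 -m crank '[{"delta_pos":[0,0,-0.05],"turn":0},{"delta_pos":[0,0,-0.1],"turn":0},{"delta_pos":[0,0,-0.1],"turn":0},{"delta_pos":[0,0,-0.1],"turn":0},{"delta_pos":[0,0,-0.1],"turn":0}]' |grep -E "pos|wrist|wid"
python3 -c "
from h import *
print(lane(r.get_obs()['position'])); go(*unlane(.2,0,0.0695),97.2)"
```

```text
position: [0.6385, -0.1601, 0.0655]
wrist_force: [-0.3, -0.1, -0.6]
position: [0.6408, -0.1616, 0.0689]
wrist_force: [-0.5, 0.6, -1.7]
width: 0.0268
position: [0.6402, -0.1615, 0.0706]
wrist_force: [-0.2, -0.6, -2.2]
width: 0.0267
[-0.0904 -0.0018  0.0706]
to 0.6017143436153496 0.12639515009494912 0.0695 delta [11.62 -0.07  0.05] n 1.4 ang 97.3 turn 0.01
```

```bash

python3 -m crank '[{"delta_pos":[0.5,-0.08,0],"turn":0},{"delta_pos":[1.2,-0.08,0],"turn":0},{"delta_pos":[2,-0.08,0],"turn":0},{"delta_pos":[2.8,-0.08,0],"turn":0},{"delta_pos":[3.6,-0.08,0],"turn":0}]' |grep -E "pos|wrist"
python3 -m crank '[{"delta_pos":[0.8,0,0],"turn":0},{"delta_pos":[1.6,0,0],"turn":0},{"delta_pos":[2.4,0,0],"turn":0},{"delta_pos":[3.2,0,0],"turn":0},{"delta_pos":[4,0,0],"turn":0}]' |grep -E "pos|wrist"
python3 -m crank '[{"delta_pos":[1,0,0],"turn":0},{"delta_pos":[2,0,0],"turn":0},{"delta_pos":[3,0,0],"turn":0},{"delta_pos":[4,0,0],"turn":0},{"delta_pos":[4.6,0,0],"turn":0}]' |grep -E "pos|wrist"
python3 -m crank '[{"delta_pos":[0.15,0,0.06],"turn":0},{"delta_pos":[0.3,0,0.06],"turn":0},{"delta_pos":[0.45,0,0.06],"turn":0},{"delta_pos":[0.55,0,0.06],"turn":0},{"delta_pos":[0.55,0,0.06],"turn":0}]' |grep -E "pos|wrist"
python3 -c "
from h import *
print(lane(r.get_obs()['position']))"
```

```text
position: [0.626, -0.0708, 0.0705]
wrist_force: [-0.7, 0.6, -1.7]
position: [0.6132, 0.0286, 0.0705]
wrist_force: [-0.7, 0.7, -3.0]
position: [0.5984, 0.144, 0.0706]
wrist_force: [0.6, 0.3, -2.2]
position: [0.5979, 0.154, 0.069]
wrist_force: [0.3, -0.2, -1.1]
[2.279e-01 2.000e-04 6.900e-02]
```

```bash

python3 -m crank '[{"delta_pos":[0.08,0,0],"turn":0},{"delta_pos":[0.16,0,0],"turn":0},{"delta_pos":[0.24,0,0],"turn":0},{"delta_pos":[0.24,0,0],"turn":0},{"delta_pos":[0.24,0,0],"turn":0}]' |grep -E "pos|wrist"
python3 -m crank '[{"delta_pos":[0,0,0],"turn":0},{"delta_pos":[0,0,0],"turn":0},{"delta_pos":[0,0,0],"turn":0},{"delta_pos":[0,0,0],"turn":0},{"delta_pos":[0,0,0],"turn":0}]' 0.65|grep -E "pos|wrist|wid"
python3 -m crank '[{"delta_pos":[0,0,-0.6],"turn":0},{"delta_pos":[0,0,-1.4],"turn":0},{"delta_pos":[0,0,-2.4],"turn":0},{"delta_pos":[0,0,-3.6],"turn":0},{"delta_pos":[0,0,-5],"turn":0}]' |grep -E "pos|wrist"
python3 -c "
from h import *
cv2.imwrite('pics/q.png',wlook('bottle0'))
r.get_image('scene');r.get_image('side')
for c in ('side','scene'):
  for d in r.tip_of('bottle0',c)[:7]: print(c,round(d['score'],2),np.round(d['xyz'],3),lane(d['xyz']))
for p in [(.432,-.1485,.19)]: go(*p,97.2)"
```

```text
position: [0.5972, 0.1603, 0.0691]
wrist_force: [0.2, 0.2, -2.2]
position: [0.5972, 0.1605, 0.0693]
wrist_force: [-0.2, -0.8, -0.2]
width: 0.0555
position: [0.5958, 0.1601, 0.1939]
wrist_force: [0.4, 0.5, 0.2]
bottle0 wrist tip 0.67 [0.5997 0.1533 0.0058] lane [ 0.2269 -0.0014  0.0058]
bottle0 wrist tip 0.59 [5.893e-01 2.075e-01 3.000e-04] lane [0.282  0.0021 0.0003]
side 0.95 [ 0.572 -0.355 -0.002] [-0.2739  0.0904 -0.0025]
side 0.87 [ 0.634 -0.327  0.005] [-0.2536  0.025   0.0047]
side 0.66 [ 0.434 -0.148 -0.002] [-0.0507  0.2012 -0.0016]
side 0.64 [ 0.508 -0.201 -0.003] [-0.1129  0.1345 -0.0033]
side 0.63 [0.608 0.456 0.002] [ 0.5259 -0.0484  0.0015]
side 0.56 [ 0.595  0.158 -0.003] [ 0.2317  0.0025 -0.003 ]
side 0.52 [ 0.455  0.1   -0.002] [ 0.1923  0.1492 -0.0025]
scene 0.8 [ 0.574 -0.351  0.004] [-0.2701  0.0882  0.0043]
scene 0.67 [0.59  0.212 0.002] [0.2868 0.0006 0.0016]
scene 0.65 [ 0.635 -0.328  0.   ] [-0.2549  0.0248  0.0003]
scene 0.61 [ 0.596  0.157 -0.001] [ 0.2307  0.0022 -0.0008]
to 0.432 -0.1485 0.19 delta [-11.42  -8.08   0.14] n 1.4 ang 97.3 turn 0.01
```

Both bottles stand in the lane, at 0.284 and 0.231. Next is B.

```bash

python3 -m crank '[{"delta_pos":[-1.3,-0.9,0],"turn":0},{"delta_pos":[-2.6,-1.8,0],"turn":0},{"delta_pos":[-3.9,-2.7,0],"turn":0},{"delta_pos":[-5.2,-3.6,0],"turn":0},{"delta_pos":[-6.5,-4.6,0],"turn":0}]' |grep -E "pos|wrist"
python3 -m crank '[{"delta_pos":[-1.3,-0.9,0],"turn":0},{"delta_pos":[-2.6,-1.8,0],"turn":0},{"delta_pos":[-3.9,-2.7,0],"turn":0},{"delta_pos":[-4.9,-3.45,0],"turn":0},{"delta_pos":[-4.9,-3.45,0],"turn":0}]' |grep -E "pos|wrist"
python3 -c "
from h import *
wlook('bottle0',n=2)
go(.433,-.148,0.067,97.2)"
```

```text
position: [0.5016, -0.0165, 0.1922]
wrist_force: [0.6, -1.1, 0.0]
position: [0.4292, -0.1511, 0.1924]
wrist_force: [-0.1, 0.1, 0.1]
bottle0 wrist tip 0.71 [ 0.4288 -0.1506 -0.0025] lane [-0.0529  0.2065 -0.0025]
to 0.433 -0.148 0.067 delta [-0.01  0.05  5.03] n 0.6 ang 97.1 turn -0.02
```

```bash

python3 -m crank '[{"delta_pos":[0,0,1],"turn":0},{"delta_pos":[0,0,2],"turn":0},{"delta_pos":[0,0,2.8],"turn":0},{"delta_pos":[0,0,3.4],"turn":0},{"delta_pos":[0,0,3.9],"turn":0}]' |grep -E "pos|wrist"
python3 -m crank '[{"delta_pos":[0,0,0.3],"turn":0},{"delta_pos":[0,0,0.6],"turn":0},{"delta_pos":[0,0,0.9],"turn":0},{"delta_pos":[0,0,1.05],"turn":0},{"delta_pos":[0,0,1.05],"turn":0}]' |grep -E "pos|wrist"
python3 -m crank '[{"delta_pos":[0,0,0],"turn":0},{"delta_pos":[0,0,0],"turn":0},{"delta_pos":[0,0,0],"turn":0},{"delta_pos":[0,0,0],"turn":0},{"delta_pos":[0,0,0],"turn":0}]' 0.1 60|grep -E "pos|wrist|wid"
python3 -m crank '[{"delta_pos":[0,0,-0.5],"turn":0},{"delta_pos":[0,0,-1.2],"turn":0},{"delta_pos":[0,0,-2],"turn":0},{"delta_pos":[0,0,-2.8],"turn":0},{"delta_pos":[0,0,-3.5],"turn":0}]' |grep -E "pos|wrist|wid"
python3 -m crank '[{"delta_pos":[-0.1,0.6,-0.3],"turn":0},{"delta_pos":[-0.3,1.4,-0.5],"turn":0},{"delta_pos":[-0.5,2.6,-0.5],"turn":0},{"delta_pos":[-0.7,3.7,-0.5],"turn":0},{"delta_pos":[-0.9,4.8,-0.5],"turn":0}]' |grep -E "pos|wrist|wid"
python3 -m crank '[{"delta_pos":[-0.1,1.1,0],"turn":0},{"delta_pos":[-0.2,2.1,0],"turn":0},{"delta_pos":[-0.2,2.8,0],"turn":0},{"delta_pos":[-0.2,3.3,0],"turn":0},{"delta_pos":[-0.2,3.3,0],"turn":0}]' |grep -E "pos|wrist|wid"
python3 -c "
from h import *
r.get_image('side');r.get_image('wrist')
for c in ('side','wrist'):
  for d in r.tip_of('bottle0',c)[:7]:
    if d['xyz'][2]>.05:print(c,round(d['score'],2),lane(d['xyz']))
print(lane(r.get_obs()['position']))
go(*unlane(-.08,0,.067),97.2)"
```

```text
position: [0.4329, -0.1459, 0.0943]
wrist_force: [0.3, 0.2, 1.3]
position: [0.4333, -0.1473, 0.0696]
wrist_force: [-0.1, -0.5, 0.1]
position: [0.4337, -0.148, 0.071]
wrist_force: [-2.2, -1.5, 6.2]
width: 0.0264
position: [0.4335, -0.1477, 0.1587]
wrist_force: [0.7, -0.4, -1.8]
width: 0.0267
position: [0.5566, -0.1549, 0.1702]
wrist_force: [-0.1, -0.3, -1.5]
width: 0.027
position: [0.6406, -0.149, 0.1691]
wrist_force: [0.6, 0.1, -1.7]
width: 0.0269
side 0.96 [-0.0769 -0.0013  0.0972]
side 0.68 [-0.317   0.2279  0.0676]
wrist 0.9 [-0.0817  0.0028  0.0978]
[-0.078   0.0002  0.1699]
to 0.6371142625538602 -0.15135806003797964 0.067 delta [-0.08  0.01  4.11] n 0.5 ang 97.3 turn 0.01
```

```bash

python3 -m crank '[{"delta_pos":[0,0,0.8],"turn":0},{"delta_pos":[0,0,1.6],"turn":0},{"delta_pos":[0,0,2.3],"turn":0},{"delta_pos":[0,0,2.8],"turn":0},{"delta_pos":[0,0,3.1],"turn":0}]' |grep -E "pos|wrist|wid"
python3 -m crank '[{"delta_pos":[0,0,0.2],"turn":0},{"delta_pos":[0,0,0.4],"turn":0},{"delta_pos":[0,0,0.6],"turn":0},{"delta_pos":[0,0,0.76],"turn":0},{"delta_pos":[0,0,0.76],"turn":0}]' |grep -E "pos|wrist|wid"
python3 -m crank '[{"delta_pos":[0.5,0,0],"turn":0},{"delta_pos":[1.2,0,0],"turn":0},{"delta_pos":[2,0,0],"turn":0},{"delta_pos":[2.8,0,0],"turn":0},{"delta_pos":[3.6,0,0],"turn":0}]' |grep -E "pos|wrist"
python3 -m crank '[{"delta_pos":[0.8,0,0],"turn":0},{"delta_pos":[1.6,0,0],"turn":0},{"delta_pos":[2.4,0,0],"turn":0},{"delta_pos":[3.2,0,0],"turn":0},{"delta_pos":[4,0,0],"turn":0}]' |grep -E "pos|wrist"
python3 -c "
from h import *
print(lane(r.get_obs()['position']))"
```

```text
position: [0.6356, -0.1493, 0.0912]
wrist_force: [-0.5, 0.4, -1.5]
width: 0.0267
position: [0.6376, -0.1494, 0.0734]
wrist_force: [0.3, -0.5, -1.6]
width: 0.0267
position: [0.6264, -0.0592, 0.0739]
wrist_force: [0.2, -2.4, -6.1]
position: [0.6132, 0.0403, 0.0738]
wrist_force: [-0.4, -1.7, -4.8]
[ 0.1132 -0.0005  0.0738]
```

```bash

python3 -m crank '[{"delta_pos":[0.6,0,0.03],"turn":0},{"delta_pos":[1.2,0,0.05],"turn":0},{"delta_pos":[1.8,0,0.05],"turn":0},{"delta_pos":[2.2,0,0.05],"turn":0},{"delta_pos":[2.4,0,0.05],"turn":0}]' |grep -E "pos|wrist"
python3 -m crank '[{"delta_pos":[0.1,0,0],"turn":0},{"delta_pos":[0.2,0,0],"turn":0},{"delta_pos":[0.3,0,0],"turn":0},{"delta_pos":[0.4,0,0],"turn":0},{"delta_pos":[0.4,0,0],"turn":0}]' |grep -E "pos|wrist"
python3 -c "
from h import *
print(lane(r.get_obs()['position']))
r.get_image('side');r.get_image('wrist')
for c in ('side','wrist'):
  for d in r.tip_of('bottle0',c)[:7]:
    l=lane(d['xyz'])
    if abs(l[1])<.02:print(c,round(d['score'],2),l)"
```

```text
position: [0.6062, 0.1003, 0.0728]
wrist_force: [-0.6, -0.1, -0.7]
position: [0.6051, 0.1081, 0.0725]
wrist_force: [0.8, -0.8, -1.7]
[ 0.1814 -0.001   0.0725]
side 0.61 [0.2823 0.     0.0016]
side 0.47 [ 0.18   -0.0023  0.0008]
wrist 0.75 [ 2.796e-01  7.000e-04 -1.000e-04]
wrist 0.57 [ 0.2367 -0.0019  0.0047]
wrist 0.56 [0.1766 0.0037 0.0023]
```

Good. I'll release, rise and head for E at (0.635,-0.328) and D at (0.573,-0.352).

```bash

python3 -m crank '[{"delta_pos":[0,0,0.05],"turn":0},{"delta_pos":[0,0,0.05],"turn":0},{"delta_pos":[0,0,0.05],"turn":0},{"delta_pos":[0,0,0.05],"turn":0},{"delta_pos":[0,0,0.05],"turn":0}]' 0.65|grep -E "pos|wrist|wid"
python3 -m crank '[{"delta_pos":[0,0,-0.6],"turn":0},{"delta_pos":[0,0,-1.4],"turn":0},{"delta_pos":[0,0,-2.4],"turn":0},{"delta_pos":[0,0,-3.6],"turn":0},{"delta_pos":[0,0,-5],"turn":0}]' |grep -E "pos|wrist"
python3 -m crank '[{"delta_pos":[-1.4,0,0],"turn":0},{"delta_pos":[-2.8,0,0],"turn":0},{"delta_pos":[-4.2,0,0],"turn":0},{"delta_pos":[-5.6,0,0],"turn":0},{"delta_pos":[-7,0,0],"turn":0}]' |grep -E "pos|wrist"
python3 -m crank '[{"delta_pos":[-1.4,0,0],"turn":0},{"delta_pos":[-2.8,0,0],"turn":0},{"delta_pos":[-4.2,0,0],"turn":0},{"delta_pos":[-5.6,-0.1,0],"turn":0},{"delta_pos":[-6.4,-0.2,0],"turn":0}]' |grep -E "pos|wrist"
python3 -c "
from h import *
wlook('bottle0',n=4)
r.get_image('scene');r.get_image('side')
for c in ('side','scene'):
  for d in r.tip_of('bottle0',c)[:7]: print(c,round(d['score'],2),np.round(d['xyz'],3),lane(d['xyz']))
go(.635,-.328,.19,97.2)"
```

```text
position: [0.6051, 0.1086, 0.0715]
wrist_force: [0.5, -0.4, -0.6]
width: 0.0554
position: [0.6037, 0.1084, 0.1962]
wrist_force: [0.4, 0.2, -0.2]
position: [0.6272, -0.0664, 0.1967]
wrist_force: [0.6, -0.2, 0.2]
position: [0.6426, -0.2282, 0.1961]
wrist_force: [1.1, 0.5, 0.0]
bottle0 wrist tip 0.88 [ 0.6354 -0.323   0.0013] lane [-0.25    0.0234  0.0013]
side 0.95 [ 0.573 -0.355  0.001] [-0.2737  0.0893  0.001 ]
side 0.91 [ 0.634 -0.328 -0.001] [-0.2553  0.0259 -0.0013]
side 0.73 [ 0.604  0.105 -0.003] [ 0.1783  0.0009 -0.0032]
side 0.6 [0.592 0.206 0.001] [0.2799 0.     0.0011]
scene 0.88 [ 0.571 -0.352 -0.001] [-0.2704  0.0913 -0.0007]
scene 0.81 [ 0.6    0.161 -0.003] [ 0.235  -0.0024 -0.0026]
scene 0.8 [ 0.638 -0.328  0.003] [-0.2553  0.0218  0.0026]
scene 0.78 [ 0.607  0.108 -0.002] [ 0.1806 -0.0027 -0.0024]
scene 0.72 [ 0.59   0.21  -0.002] [ 0.2847  0.0009 -0.0023]
scene 0.38 [0.452 0.108 0.003] [0.2006 0.151  0.0028]
to 0.635 -0.328 0.19 delta [-4.11 -0.83  0.25] n 0.5 ang 97.3 turn 0.02
```

```bash

python3 -m crank '[{"delta_pos":[-1.3,-0.3,0],"turn":0},{"delta_pos":[-2.6,-0.6,0],"turn":0},{"delta_pos":[-4.05,-0.84,0],"turn":0},{"delta_pos":[-4.05,-0.84,0],"turn":0},{"delta_pos":[-4.05,-0.84,0.6],"turn":0}]' |grep -E "pos|wrist"
python3 -m crank '[{"delta_pos":[0,0,0.8],"turn":0},{"delta_pos":[0,0,1.6],"turn":0},{"delta_pos":[0,0,2.4],"turn":0},{"delta_pos":[0,0,3],"turn":0},{"delta_pos":[0,0,3.4],"turn":0}]' |grep -E "pos|wrist"
python3 -m crank '[{"delta_pos":[0,0,0.3],"turn":0},{"delta_pos":[0,0,0.6],"turn":0},{"delta_pos":[0,0,0.9],"turn":0},{"delta_pos":[0,0,1.05],"turn":0},{"delta_pos":[0,0,1.05],"turn":0}]' |grep -E "pos|wrist"
python3 -m crank '[{"delta_pos":[0,0,0],"turn":0},{"delta_pos":[0,0,0],"turn":0},{"delta_pos":[0,0,0],"turn":0},{"delta_pos":[0,0,0],"turn":0},{"delta_pos":[0,0,0],"turn":0}]' 0.1 60|grep -E "pos|wrist|wid"
python3 -m crank '[{"delta_pos":[0,0,-0.5],"turn":0},{"delta_pos":[0,0,-1.2],"turn":0},{"delta_pos":[0,0,-2],"turn":0},{"delta_pos":[0,0,-2.8],"turn":0},{"delta_pos":[0,0,-3.5],"turn":0}]' |grep -E "pos|wrist|wid"
python3 -c "
from h import *
print(lane(r.get_obs()['position']))
go(*unlane(-.08,0,.15),97.2)"
```

```text
position: [0.6361, -0.3291, 0.1843]
wrist_force: [1.4, -0.7, 0.5]
position: [0.6338, -0.3252, 0.0944]
wrist_force: [0.2, -0.1, -0.7]
position: [0.6341, -0.3272, 0.0693]
wrist_force: [-0.6, -0.3, 0.3]
position: [0.6348, -0.328, 0.0711]
wrist_force: [-0.6, -1.5, 3.5]
width: 0.0272
position: [0.6344, -0.3274, 0.1583]
wrist_force: [0.6, 0.1, -1.1]
width: 0.0268
[-0.2543  0.025   0.1583]
to 0.6371142625538602 -0.15135806003797964 0.15 delta [6.97 1.   0.33] n 0.8 ang 97.3 turn 0.01
```

```bash

python3 -m crank '[{"delta_pos":[0.6,0.2,0],"turn":0},{"delta_pos":[1.5,0.4,0],"turn":0},{"delta_pos":[2.5,0.6,0],"turn":0},{"delta_pos":[3.5,0.8,0],"turn":0},{"delta_pos":[4.5,1,0],"turn":0}]' |grep -E "pos|wrist"
python3 -m crank '[{"delta_pos":[1,0,0],"turn":0},{"delta_pos":[1.8,0,0],"turn":0},{"delta_pos":[2.3,0,0],"turn":0},{"delta_pos":[2.5,0,0],"turn":0},{"delta_pos":[2.5,0,0.4],"turn":0}]' |grep -E "pos|wrist"
python3 -m crank '[{"delta_pos":[0,0,0.7],"turn":0},{"delta_pos":[0,0,1.4],"turn":0},{"delta_pos":[0,0,1.9],"turn":0},{"delta_pos":[0,0,2.2],"turn":0},{"delta_pos":[0,0,2.4],"turn":0}]' |grep -E "pos|wrist"
python3 -m crank '[{"delta_pos":[0,0,0.2],"turn":0},{"delta_pos":[0,0,0.4],"turn":0},{"delta_pos":[0,0,0.58],"turn":0},{"delta_pos":[0,0,0.58],"turn":0},{"delta_pos":[0,0,0.58],"turn":0}]' |grep -E "pos|wrist"
python3 -c "
from h import *
print(lane(r.get_obs()['position']))
go(*unlane(.12,0,.073),97.2)"
```

```text
position: [0.6443, -0.2105, 0.1561]
wrist_force: [0.2, -0.2, -1.8]
position: [0.6382, -0.1497, 0.1488]
wrist_force: [0.8, -0.3, -0.2]
position: [0.6361, -0.1517, 0.0855]
wrist_force: [0.3, -0.2, -1.6]
position: [0.6371, -0.1508, 0.0731]
wrist_force: [-0.2, -0.6, -1.0]
[-0.0794 -0.0001  0.0731]
to 0.6118286061692098 0.047037090056969474 0.073 delta [ 7.98 -0.    0.  ] n 1.0 ang 97.3 turn 0.01
```

```bash

python3 -m crank '[{"delta_pos":[0.5,0,0],"turn":0},{"delta_pos":[1.2,0,0],"turn":0},{"delta_pos":[2,0,0],"turn":0},{"delta_pos":[2.8,0,0],"turn":0},{"delta_pos":[3.6,0,0],"turn":0}]' |grep -E "pos|wrist"
python3 -m crank '[{"delta_pos":[0.8,0,0],"turn":0},{"delta_pos":[1.6,0,0],"turn":0},{"delta_pos":[2.4,0,0],"turn":0},{"delta_pos":[3.2,0,0],"turn":0},{"delta_pos":[3.9,0,0],"turn":0}]' |grep -E "pos|wrist"
python3 -m crank '[{"delta_pos":[0.2,0,0.06],"turn":0},{"delta_pos":[0.4,0,0.06],"turn":0},{"delta_pos":[0.6,0,0.06],"turn":0},{"delta_pos":[0.75,0,0.06],"turn":0},{"delta_pos":[0.85,0,0.06],"turn":0}]' |grep -E "pos|wrist"
python3 -m crank '[{"delta_pos":[0.1,0,0],"turn":0},{"delta_pos":[0.15,0,0],"turn":0},{"delta_pos":[0.15,0,0],"turn":0},{"delta_pos":[0.15,0,0],"turn":0},{"delta_pos":[0.15,0,0],"turn":0}]' |grep -E "pos|wrist"
python3 -c "
from h import *
print(lane(r.get_obs()['position']))
r.get_image('side');r.get_image('wrist')
for c in ('side','wrist'):
  for d in r.tip_of('bottle0',c)[:7]:
    l=lane(d['xyz'])
    if abs(l[1])<.02:print(c,round(d['score'],2),l)"
```

```text
position: [0.6257, -0.0597, 0.0737]
wrist_force: [0.2, 0.7, -1.2]
position: [0.6131, 0.0376, 0.0738]
wrist_force: [-0.1, -0.1, -1.5]
position: [0.6107, 0.0562, 0.0717]
wrist_force: [-0.4, 0.2, -0.8]
position: [0.6105, 0.0592, 0.0717]
wrist_force: [0.5, -4.3, 0.8]
[ 0.1322 -0.0002  0.0717]
side 0.71 [0.1317 0.0012 0.0018]
side 0.42 [0.2838 0.0005 0.0009]
side 0.4 [ 0.2347 -0.0005 -0.0023]
wrist 0.96 [ 0.182   0.0028 -0.0002]
wrist 0.78 [0.2314 0.0005 0.0052]
wrist 0.6 [0.1328 0.0013 0.0013]
```

Contact made at 0.132. I'll release and go for D at (0.573,-0.353).

```bash

python3 -m crank '[{"delta_pos":[0,0,0],"turn":0},{"delta_pos":[0,0,0],"turn":0},{"delta_pos":[0,0,0],"turn":0},{"delta_pos":[0,0,0],"turn":0},{"delta_pos":[0,0,0],"turn":0}]' 0.65|grep -E "pos|wrist|wid"
python3 -m crank '[{"delta_pos":[0,0,-0.6],"turn":0},{"delta_pos":[0,0,-1.4],"turn":0},{"delta_pos":[0,0,-2.4],"turn":0},{"delta_pos":[0,0,-3.6],"turn":0},{"delta_pos":[0,0,-5],"turn":0}]' |grep -E "pos|wrist"
python3 -m crank '[{"delta_pos":[-1.4,-0.3,0],"turn":0},{"delta_pos":[-2.8,-0.6,0],"turn":0},{"delta_pos":[-4.2,-0.9,0],"turn":0},{"delta_pos":[-5.6,-1.2,0],"turn":0},{"delta_pos":[-7,-1.5,0],"turn":0}]' |grep -E "pos|wrist"
python3 -m crank '[{"delta_pos":[-1.4,-0.3,0],"turn":0},{"delta_pos":[-2.8,-0.6,0],"turn":0},{"delta_pos":[-4.2,-0.9,0],"turn":0},{"delta_pos":[-5.6,-1.5,0],"turn":0},{"delta_pos":[-6.4,-2,0],"turn":0}]' |grep -E "pos|wrist"
python3 -c "
from h import *
wlook('bottle0',n=3)
r.get_image('scene');r.get_image('side')
for c in ('side','scene'):
  for d in r.tip_of('bottle0',c)[:7]: print(c,round(d['score'],2),np.round(d['xyz'],3),lane(d['xyz']))
go(.5725,-.3535,.069,97.2)"
```

```text
position: [0.61, 0.0605, 0.0715]
wrist_force: [-0.7, 0.0, -0.3]
width: 0.0555
position: [0.6088, 0.0602, 0.1963]
wrist_force: [1.0, 0.4, -0.0]
position: [0.5948, -0.1194, 0.1968]
wrist_force: [0.4, -0.7, 0.2]
position: [0.5654, -0.2868, 0.1963]
wrist_force: [0.0, -1.2, -0.3]
bottle0 wrist tip 0.88 [ 0.5753 -0.3557  0.0006] lane [-0.2749  0.0872  0.0006]
side 0.85 [ 0.571 -0.352  0.   ] [-0.2708  0.0912  0.0003]
side 0.53 [ 0.599  0.16  -0.002] [ 0.2341 -0.0016 -0.0018]
side 0.53 [ 0.606  0.112 -0.002] [ 0.1856 -0.0022 -0.0016]
side 0.49 [0.608 0.058 0.001] [0.1317 0.0028 0.001 ]
scene 0.79 [0.603 0.111 0.002] [0.1844 0.0006 0.0015]
scene 0.74 [ 0.575 -0.351  0.001] [-0.27    0.0867  0.0013]
scene 0.67 [ 0.595  0.164 -0.002] [ 0.2377  0.0021 -0.0022]
scene 0.6 [0.59  0.217 0.   ] [2.912e-01 1.000e-04 4.000e-04]
scene 0.54 [ 0.613  0.062 -0.003] [ 0.1346 -0.0026 -0.0028]
scene 0.51 [ 0.508 -0.201  0.003] [-0.1128  0.1343  0.0026]
to 0.5725 -0.3535 0.069 delta [-2.86 -0.11  5.1 ] n 0.6 ang 97.3 turn 0.02
```

```bash

python3 -m crank '[{"delta_pos":[-1.3,0,0],"turn":0},{"delta_pos":[-2.3,-0.05,0],"turn":0},{"delta_pos":[-2.75,-0.06,0],"turn":0},{"delta_pos":[-2.75,-0.06,0],"turn":0},{"delta_pos":[-2.75,-0.06,0.6],"turn":0}]' |grep -E "pos|wrist"
python3 -m crank '[{"delta_pos":[0,0,0.8],"turn":0},{"delta_pos":[0,0,1.6],"turn":0},{"delta_pos":[0,0,2.4],"turn":0},{"delta_pos":[0,0,3],"turn":0},{"delta_pos":[0,0,3.4],"turn":0}]' |grep -E "pos|wrist"
python3 -m crank '[{"delta_pos":[0,0,0.3],"turn":0},{"delta_pos":[0,0,0.6],"turn":0},{"delta_pos":[0,0,0.9],"turn":0},{"delta_pos":[0,0,1.05],"turn":0},{"delta_pos":[0,0,1.05],"turn":0}]' |grep -E "pos|wrist"
python3 -m crank '[{"delta_pos":[0,0,0],"turn":0},{"delta_pos":[0,0,0],"turn":0},{"delta_pos":[0,0,0],"turn":0},{"delta_pos":[0,0,0],"turn":0},{"delta_pos":[0,0,0],"turn":0}]' 0.1 60|grep -E "pos|wrist|wid"
python3 -m crank '[{"delta_pos":[0,0,-0.5],"turn":0},{"delta_pos":[0,0,-1.2],"turn":0},{"delta_pos":[0,0,-2],"turn":0},{"delta_pos":[0,0,-2.8],"turn":0},{"delta_pos":[0,0,-3.5],"turn":0}]' |grep -E "pos|wrist|wid"
python3 -c "
from h import *
print(lane(r.get_obs()['position']))
go(*unlane(-.08,0,.15),97.2)"
```

```text
position: [0.5751, -0.3516, 0.1843]
wrist_force: [0.8, -0.5, -0.2]
position: [0.5723, -0.3488, 0.0946]
wrist_force: [-0.1, 1.1, -0.7]
position: [0.5727, -0.3514, 0.0696]
wrist_force: [-0.1, 1.3, 0.2]
position: [0.5734, -0.3522, 0.0713]
wrist_force: [-2.2, -0.6, 3.3]
width: 0.0267
position: [0.5729, -0.3516, 0.1585]
wrist_force: [-0.0, 0.1, -1.5]
width: 0.0272
[-0.2705  0.089   0.1585]
to 0.6371142625538602 -0.15135806003797964 0.15 delta [7.62 3.56 0.34] n 0.9 ang 97.3 turn 0.01
```

```bash

python3 -m crank '[{"delta_pos":[0.6,0.5,0],"turn":0},{"delta_pos":[1.5,1.2,0],"turn":0},{"delta_pos":[2.5,2,0],"turn":0},{"delta_pos":[3.5,2.8,0],"turn":0},{"delta_pos":[4.5,3.56,0],"turn":0}]' |grep -E "pos|wrist"
python3 -m crank '[{"delta_pos":[1,0,0],"turn":0},{"delta_pos":[2,0,0],"turn":0},{"delta_pos":[2.7,0,0],"turn":0},{"delta_pos":[3.1,0,0],"turn":0},{"delta_pos":[3.1,0,0.4],"turn":0}]' |grep -E "pos|wrist"
python3 -m crank '[{"delta_pos":[0,0,0.7],"turn":0},{"delta_pos":[0,0,1.4],"turn":0},{"delta_pos":[0,0,1.9],"turn":0},{"delta_pos":[0,0,2.2],"turn":0},{"delta_pos":[0,0,2.4],"turn":0}]' |grep -E "pos|wrist"
python3 -m crank '[{"delta_pos":[0,0,0.2],"turn":0},{"delta_pos":[0,0,0.4],"turn":0},{"delta_pos":[0,0,0.58],"turn":0},{"delta_pos":[0,0,0.58],"turn":0},{"delta_pos":[0,0,0.58],"turn":0}]' |grep -E "pos|wrist"
python3 -c "
from h import *
print(lane(r.get_obs()['position']))
go(*unlane(.08,0,.073),97.2)"
```

```text
position: [0.6474, -0.2277, 0.1574]
wrist_force: [0.3, -0.4, -2.0]
position: [0.6382, -0.1504, 0.1496]
wrist_force: [-0.2, -0.9, -0.3]
position: [0.6363, -0.1531, 0.086]
wrist_force: [0.3, -0.0, -2.5]
position: [0.6373, -0.152, 0.0734]
wrist_force: [-0.1, 0.4, -1.6]
[-0.0807 -0.0001  0.0734]
to 0.6168857374461398 0.007358060037979661 0.073 delta [ 6.43 -0.    0.01] n 0.8 ang 97.3 turn 0.01
```

```bash

python3 -m crank '[{"delta_pos":[0.5,0,0],"turn":0},{"delta_pos":[1.2,0,0],"turn":0},{"delta_pos":[2,0,0],"turn":0},{"delta_pos":[2.8,0,0],"turn":0},{"delta_pos":[3.6,0,0],"turn":0}]' |grep -E "pos|wrist"
python3 -m crank '[{"delta_pos":[0.6,0,0],"turn":0},{"delta_pos":[1.2,0,0],"turn":0},{"delta_pos":[1.7,0,0],"turn":0},{"delta_pos":[2.1,0,0],"turn":0},{"delta_pos":[2.3,0,0],"turn":0}]' |grep -E "pos|wrist"
python3 -m crank '[{"delta_pos":[0.15,0,0.06],"turn":0},{"delta_pos":[0.3,0,0.06],"turn":0},{"delta_pos":[0.45,0,0.06],"turn":0},{"delta_pos":[0.55,0,0.06],"turn":0},{"delta_pos":[0.55,0,0.06],"turn":0}]' |grep -E "pos|wrist"
python3 -m crank '[{"delta_pos":[0.1,0,0],"turn":0},{"delta_pos":[0.2,0,0],"turn":0},{"delta_pos":[0.2,0,0],"turn":0},{"delta_pos":[0.2,0,0],"turn":0},{"delta_pos":[0.2,0,0],"turn":0}]' |grep -E "pos|wrist"
python3 -c "
from h import *
print(lane(r.get_obs()['position']))
r.get_image('side');r.get_image('wrist')
for c in ('side','wrist'):
  for d in r.tip_of('bottle0',c)[:7]:
    l=lane(d['xyz'])
    if abs(l[1])<.02:print(c,round(d['score'],2),l)"
```

```text
position: [0.6258, -0.061, 0.0739]
wrist_force: [0.4, 0.6, -1.9]
position: [0.6184, -0.0042, 0.0734]
wrist_force: [0.0, -1.0, -1.7]
position: [0.6168, 0.0081, 0.0717]
wrist_force: [0.1, 0.2, -2.0]
position: [0.6162, 0.0129, 0.0718]
wrist_force: [0.5, -0.8, -1.5]
[ 0.0855 -0.      0.0718]
side 0.48 [0.0858 0.0009 0.0014]
side 0.46 [0.1804 0.0013 0.0007]
wrist 0.87 [ 0.1356 -0.0006  0.0028]
wrist 0.75 [ 0.083  -0.0027  0.    ]
wrist 0.63 [ 0.1826  0.0057 -0.0012]
```

```bash

python3 -m crank '[{"delta_pos":[0,0,0],"turn":0},{"delta_pos":[0,0,0],"turn":0},{"delta_pos":[0,0,0],"turn":0},{"delta_pos":[0,0,0],"turn":0},{"delta_pos":[0,0,0],"turn":0}]' 0.65|grep -E "pos|wrist|wid"
python3 -m crank '[{"delta_pos":[0,0,-0.6],"turn":0},{"delta_pos":[0,0,-1.4],"turn":0},{"delta_pos":[0,0,-2.8],"turn":0},{"delta_pos":[0,0,-4.2],"turn":0},{"delta_pos":[0,0,-5.6],"turn":0}]' |grep -E "pos|wrist"
python3 -m crank '[{"delta_pos":[0.5,-1.3,0],"turn":0},{"delta_pos":[1,-2.6,0],"turn":0},{"delta_pos":[1.5,-3.9,0],"turn":0},{"delta_pos":[2,-5.2,0],"turn":0},{"delta_pos":[2,-6.2,0],"turn":0}]' |grep -E "pos|wrist"
python3 -m crank '[{"delta_pos":[0,0,0],"turn":0},{"delta_pos":[0,0,0],"turn":0},{"delta_pos":[0,0,0],"turn":0},{"delta_pos":[0,0,0],"turn":0},{"delta_pos":[0,0,0],"turn":0}]' |grep -E "pos|wrist"
python3 -c "
from h import *
cv2.imwrite('pics/r.png',wlook('follower'))
r.get_image('scene');r.get_image('side')
look(['follower'])
for c in ('side','scene'):
  for d in r.tip_of('bottle0',c)[:7]: print(c,round(d['score'],2),lane(d['xyz']))
"
```

```text
position: [0.6163, 0.0129, 0.072]
wrist_force: [-0.0, -0.5, 0.4]
width: 0.0556
position: [0.6157, 0.0129, 0.2131]
wrist_force: [1.2, -0.6, -0.4]
position: [0.453, 0.044, 0.2118]
wrist_force: [-0.1, -1.1, -0.3]
position: [0.4574, 0.0429, 0.2118]
wrist_force: [0.1, 1.2, -0.2]
follower wrist tip 0.79 [0.4528 0.1078 0.0022] lane [0.2004 0.1501 0.0022]
follower wrist tip 0.63 [0.6017 0.109  0.0023] lane [0.1827 0.0022 0.0023]
follower scene 0.69 [0.451 0.105 0.002]
follower side 0.72 [0.452 0.101 0.   ]
side 0.67 [ 0.1816  0.0016 -0.0033]
side 0.59 [ 0.0863 -0.0025 -0.0003]
side 0.58 [ 0.2365  0.0014 -0.0004]
side 0.52 [ 0.135  -0.0006 -0.0014]
side 0.18 [-0.1041 -0.1281  0.002 ]
scene 0.9 [ 0.2387 -0.0014 -0.    ]
scene 0.7 [ 0.1864 -0.0018 -0.0013]
scene 0.68 [ 0.1304 -0.0015  0.0004]
scene 0.68 [0.0846 0.0003 0.0021]
scene 0.52 [ 0.2905  0.0003 -0.0003]
```

View pics/r.png

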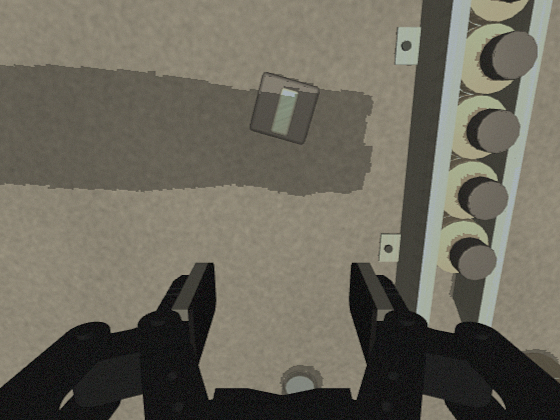

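The follower stands at (0.452,0.105). Its top-face corners are at about (262,73), (318,90), (304,143) and (250,128), and the fin runs from (282,134) to (289,90). I'll compute its yaw.

```bash
python3 -c "
from h import *
o=r.get_obs()
C=[ray(p,.054,o) for p in [(262,73),(318,90),(304,143),(250,128)]]
print(np.round(C,4), np.round(np.mean(C,0),4))
e=[C[i]-C[(i+1)%4] for i in range(4)]
print([ (round(np.degrees(np.arctan2(v[1],v[0]))%180,1),round(np.linalg.norm(v),4)) for v in e])
f=ray((289,97),.101,o)-ray((281,134),.101,o);print(np.degrees(np.arctan2(f[1],f[0])),np.linalg.norm(f),ray((285,113),.101,o))
go(.4525,.1045,.12,97.2)"
```

```text
[[0.429  0.128  0.054 ]
 [0.473  0.1213 0.054 ]
 [0.4681 0.0799 0.054 ]
 [0.4242 0.0862 0.054 ]] [0.4486 0.1038 0.054 ]
[(np.float64(171.2), np.float64(0.0445)), (np.float64(83.3), np.float64(0.0416)), (np.float64(171.9), np.float64(0.0444)), (np.float64(83.4), np.float64(0.0421))]
84.86609920101073 0.024319652921820492 [0.44939375 0.10338614 0.101     ]
to 0.4525 0.1045 0.12 delta [2.46 0.17 3.67] n 0.4 ang 97.3 turn 0.01
```

```bash

python3 -m crank '[{"delta_pos":[0.8,0,0],"turn":0.6},{"delta_pos":[1.6,0,0],"turn":1.2},{"delta_pos":[2.45,0.03,0],"turn":1.8},{"delta_pos":[2.45,0.03,0],"turn":2.4},{"delta_pos":[2.45,0.03,0.8],"turn":2.4}]' |grep -E "pos|wrist"
python3 -m crank '[{"delta_pos":[0,0,0.9],"turn":0},{"delta_pos":[0,0,1.8],"turn":0},{"delta_pos":[0,0,2.6],"turn":0},{"delta_pos":[0,0,3.2],"turn":0},{"delta_pos":[0,0,3.7],"turn":0}]' |grep -E "pos|wrist"
python3 -m crank '[{"delta_pos":[0,0,0.3],"turn":0},{"delta_pos":[0,0,0.6],"turn":0},{"delta_pos":[0,0,0.9],"turn":0},{"delta_pos":[0,0,1.15],"turn":0},{"delta_pos":[0,0,1.15],"turn":0}]' |grep -E "pos|wrist"
python3 -m crank '[{"delta_pos":[0,0,0],"turn":0},{"delta_pos":[0,0,0],"turn":0},{"delta_pos":[0,0,0],"turn":0},{"delta_pos":[0,0,0],"turn":0},{"delta_pos":[0,0,0],"turn":0}]' 0 60|grep -E "pos|wrist|wid"
python3 -m crank '[{"delta_pos":[0,0,0],"turn":0},{"delta_pos":[0,0,0],"turn":0},{"delta_pos":[0,0,0],"turn":0},{"delta_pos":[0,0,0],"turn":0},{"delta_pos":[0,0,0],"turn":0}]' |grep -E "pos|wrist|wid"
```

```text
position: [0.4518, 0.1055, 0.1947]
wrist_force: [0.9, 0.5, -0.4]
position: [0.4483, 0.1036, 0.0979]
wrist_force: [-0.0, -0.7, 0.6]
position: [0.4485, 0.1036, 0.0697]
wrist_force: [-0.5, 0.0, -0.2]
position: [0.4497, 0.1039, 0.0711]
wrist_force: [0.2, 0.0, 2.6]
width: 0.011
position: [0.4496, 0.1039, 0.0711]
wrist_force: [-0.4, -0.1, 5.6]
width: 0.0111
```

```bash

python3 -m crank '[{"delta_pos":[0,0,-0.5],"turn":0},{"delta_pos":[0,0,-1.2],"turn":-0.6},{"delta_pos":[0,0,-2],"turn":-1.2},{"delta_pos":[0,0,-3],"turn":-1.8},{"delta_pos":[0,0,-4],"turn":-2.4}]' |grep -E "pos|wrist|wid"
python3 -m crank '[{"delta_pos":[-0.7,0,0],"turn":0},{"delta_pos":[-1.9,0.3,0],"turn":0},{"delta_pos":[-3.2,0.8,0],"turn":0},{"delta_pos":[-4.5,1.3,0],"turn":0},{"delta_pos":[-5.8,1.8,0],"turn":0}]' |grep -E "pos|wrist|wid"
python3 -m crank '[{"delta_pos":[-1.2,0.9,0],"turn":0},{"delta_pos":[-2.4,1.8,0],"turn":0},{"delta_pos":[-3.6,2.7,0],"turn":0},{"delta_pos":[-4.6,3.5,0],"turn":0},{"delta_pos":[-5.4,4,0],"turn":0}]' |grep -E "pos|wrist|wid"
python3 -m crank '[{"delta_pos":[0,0,0],"turn":0},{"delta_pos":[0,0,0],"turn":0},{"delta_pos":[0,0,0],"turn":0},{"delta_pos":[0,0,0],"turn":0},{"delta_pos":[0,0,0],"turn":0}]' |grep -E "pos|wrist|wid"
python3 -c "
from h import *
im=r.get_image('wrist');r.get_image('side')
look(['follower'],('wrist','side'))
print(lane(r.get_obs()['position']))
go(*unlane(-.08,0,.0725),97.2)"
```

```text
position: [0.447, 0.1033, 0.1699]
wrist_force: [0.5, 0.5, -3.5]
width: 0.0114
position: [0.5111, -0.0356, 0.1693]
wrist_force: [-0.1, 1.0, -4.0]
width: 0.0112
position: [0.6295, -0.1577, 0.1684]
wrist_force: [-0.3, 0.8, -4.4]
width: 0.0109
position: [0.6273, -0.1546, 0.1702]
wrist_force: [-0.1, 0.2, -4.0]
width: 0.0111
follower wrist 0.86 [ 0.629 -0.152  0.102]
follower side 0.71 [ 0.63  -0.158  0.097]
[-0.0825  0.0094  0.1709]
to 0.6371142625538602 -0.15135806003797964 0.0725 delta [0.1  0.38 3.93] n 0.5 ang 97.3 turn 0.02
```

```bash

python3 -m crank '[{"delta_pos":[0,0.38,0.8],"turn":0},{"delta_pos":[0,0.38,1.6],"turn":0},{"delta_pos":[0,0.38,2.3],"turn":0},{"delta_pos":[0,0.38,2.9],"turn":0},{"delta_pos":[0,0.38,3.3],"turn":0}]' |grep -E "pos|wrist"
python3 -m crank '[{"delta_pos":[0,0,0.2],"turn":0},{"delta_pos":[0,0,0.4],"turn":0},{"delta_pos":[0,0,0.6],"turn":0},{"delta_pos":[0,0,0.62],"turn":0},{"delta_pos":[0,0,0.62],"turn":0}]' |grep -E "pos|wrist"
python3 -m crank '[{"delta_pos":[0.5,0,0],"turn":0},{"delta_pos":[1.1,0,0],"turn":0},{"delta_pos":[1.8,0,0],"turn":0},{"delta_pos":[2.5,0,0],"turn":0},{"delta_pos":[3.2,0,0],"turn":0}]' |grep -E "pos|wrist"
python3 -c "
from h import *
print(lane(r.get_obs()['position']))"
```

```text
position: [0.6367, -0.1539, 0.0864]
wrist_force: [-0.8, 0.2, -4.3]
position: [0.638, -0.1545, 0.0729]
wrist_force: [-0.1, 0.2, -3.7]
position: [0.6274, -0.0729, 0.0732]
wrist_force: [-0.1, -0.2, -4.9]
[-0.001  -0.0003  0.0732]
```

```bash

python3 -m crank '[{"delta_pos":[0.25,0,0.05],"turn":0},{"delta_pos":[0.5,0,0.05],"turn":0},{"delta_pos":[0.75,0,0.05],"turn":0},{"delta_pos":[1,0,0.05],"turn":0},{"delta_pos":[1.2,0,0.05],"turn":0}]' |grep -E "pos|wrist"
python3 -m crank '[{"delta_pos":[0.1,0,0],"turn":0},{"delta_pos":[0.2,0,0],"turn":0},{"delta_pos":[0.3,0,0],"turn":0},{"delta_pos":[0.4,0,0],"turn":0},{"delta_pos":[0.4,0,0],"turn":0}]' |grep -E "pos|wrist"
python3 -m crank '[{"delta_pos":[0.1,0,0],"turn":0},{"delta_pos":[0.2,0,0],"turn":0},{"delta_pos":[0.3,0,0],"turn":0},{"delta_pos":[0.3,0,0],"turn":0},{"delta_pos":[0.3,0,0],"turn":0}]' |grep -E "pos|wrist"
python3 -c "
from h import *
print(lane(r.get_obs()['position']))"
```

```text
position: [0.6239, -0.0449, 0.0714]
wrist_force: [-0.1, 0.2, -4.1]
position: [0.6231, -0.0369, 0.0715]
wrist_force: [-0.1, -5.7, -4.2]
position: [0.6238, -0.0338, 0.0727]
wrist_force: [1.9, -14.0, -0.4]
[ 0.0383 -0.0017  0.0727]
```

```bash

python3 -m crank '[{"delta_pos":[0.1,0,0],"turn":0},{"delta_pos":[0.2,0,0],"turn":0},{"delta_pos":[0.3,0,0],"turn":0},{"delta_pos":[0.3,0,0],"turn":0},{"delta_pos":[0.3,0,0],"turn":0}]' |grep -E "pos|wrist"
python3 -c "
from h import *
print(lane(r.get_obs()['position']))
r.get_image('side');r.get_image('scene');cv2.imwrite('pics/s.png',r.get_image('wrist'))
for c in ('side','scene','wrist'):
  for d in r.tip_of('bottle0',c)[:6]+r.tip_of('follower',c)[:1]: print(c,round(d['score'],2),lane(d['xyz']))"
```

```text
position: [0.6239, -0.0285, 0.0736]
wrist_force: [2.2, -19.5, 2.6]
[ 0.0436 -0.0024  0.0736]
side 0.67 [ 0.0873 -0.0016  0.004 ]
side 0.61 [0.1376 0.     0.0006]
side 0.59 [ 0.1849  0.0012 -0.0004]
side 0.42 [ 0.236   0.0004 -0.0061]
side 0.7 [ 0.0273 -0.0013  0.0031]
scene 0.84 [ 0.2892 -0.0004 -0.0005]
scene 0.72 [ 0.1862 -0.0026  0.0011]
scene 0.64 [ 0.1317 -0.0028 -0.0007]
scene 0.61 [ 0.237  -0.0006 -0.003 ]
scene 0.6 [ 0.0896 -0.0015  0.0035]
scene 0.74 [0.0008 0.0007 0.0028]
wrist 0.89 [ 0.1391 -0.0022  0.0021]
wrist 0.61 [ 0.0845 -0.0048 -0.0013]
wrist 0.8 [ 0.0325 -0.0037  0.0098]
```

The follower has pitched a little in the grip under the push. I'll ease back, release, and push it with closed fingers low behind the block, inside the slot.

```bash

python3 -m crank '[{"delta_pos":[-0.15,0,0],"turn":0},{"delta_pos":[-0.3,0,0],"turn":0},{"delta_pos":[-0.45,0,0],"turn":0},{"delta_pos":[-0.45,0,0],"turn":0},{"delta_pos":[-0.45,0,0],"turn":0}]' |grep -E "pos|wrist"
python3 -m crank '[{"delta_pos":[0,0,0],"turn":0},{"delta_pos":[0,0,0],"turn":0},{"delta_pos":[0,0,0],"turn":0},{"delta_pos":[0,0,0],"turn":0},{"delta_pos":[0,0,0],"turn":0}]' 0.5|grep -E "pos|wrist|wid"
python3 -m crank '[{"delta_pos":[0,0,-0.6],"turn":0},{"delta_pos":[0,0,-1.4],"turn":0},{"delta_pos":[0,0,-2.4],"turn":0},{"delta_pos":[-1,0,-2.6],"turn":0},{"delta_pos":[-2.4,0,-2.6],"turn":0}]' |grep -E "pos|wrist"
python3 -m crank '[{"delta_pos":[-0.6,0,0],"turn":0},{"delta_pos":[-0.6,0,0],"turn":0},{"delta_pos":[-0.6,0,0],"turn":0},{"delta_pos":[-0.6,0,0],"turn":0},{"delta_pos":[-0.6,0,0],"turn":0}]' 0|grep -E "pos|wrist"
python3 -c "
from h import *
print(lane(r.get_obs()['position']))
r.get_image('side');r.get_image('scene');cv2.imwrite('pics/s.png',r.get_image('wrist'))
for c in ('side','scene','wrist'):
  for d in r.tip_of('bottle0',c)[:6]+r.tip_of('follower',c)[:1]: print(c,round(d['score'],2),lane(d['xyz']))
go(*unlane(-.05,0,.03),97.2)"
```

```text
position: [0.624, -0.0308, 0.0731]
wrist_force: [0.9, 0.5, 5.6]
position: [0.6217, -0.0315, 0.0709]
wrist_force: [0.1, -0.7, -0.0]
width: 0.0424
position: [0.6314, -0.0894, 0.1391]
wrist_force: [0.9, 0.2, -0.7]
position: [0.631, -0.1049, 0.1358]
wrist_force: [-0.6, -0.5, 0.3]
[-0.0332  0.0002  0.1358]
side 0.7 [ 0.1848 -0.0028  0.001 ]
side 0.69 [ 0.0855  0.0009 -0.0012]
side 0.5 [2.328e-01 2.200e-03 2.000e-04]
side 0.46 [ 0.1345 -0.0006  0.0025]
side 0.91 [ 0.0255 -0.0054 -0.0009]
scene 0.77 [ 0.2873 -0.0006  0.0009]
scene 0.76 [ 0.1329 -0.0024 -0.0004]
scene 0.72 [ 0.2354 -0.0015 -0.0005]
scene 0.67 [ 0.1844 -0.0043  0.0016]
scene 0.61 [ 0.087  -0.0017 -0.0022]
scene 0.66 [ 0.0334 -0.0047  0.003 ]
wrist 0.78 [ 0.0862 -0.0071  0.002 ]
wrist 0.64 [ 0.0291 -0.0027  0.0047]
to 0.6333214140961626 -0.12159878752373728 0.03 delta [-0.63 -0.01  4.25] n 0.5 ang 97.3 turn 0.01
```

View pics/s.png

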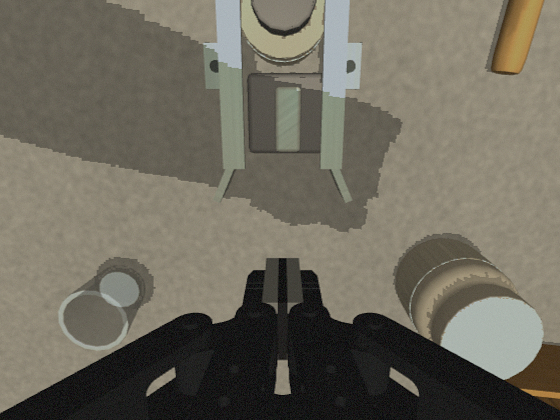

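The follower stands flat and aligned in the lane at pixel (287,112), with the last bottle just ahead. I'll go down behind it and push.

```bash

python3 -m crank '[{"delta_pos":[-0.7,0,0],"turn":0},{"delta_pos":[-0.7,0,1],"turn":0},{"delta_pos":[-0.7,0,2],"turn":0},{"delta_pos":[-0.7,0,3],"turn":0},{"delta_pos":[-0.7,0,3.8],"turn":0}]' |grep -E "pos|wrist"
python3 -m crank '[{"delta_pos":[0.2,0,0],"turn":0},{"delta_pos":[0.4,0,0],"turn":0},{"delta_pos":[0.6,0,0],"turn":0},{"delta_pos":[0.8,0,0],"turn":0},{"delta_pos":[1,0,0],"turn":0}]' |grep -E "pos|wrist"
python3 -m crank '[{"delta_pos":[0.15,0,0],"turn":0},{"delta_pos":[0.3,0,0],"turn":0},{"delta_pos":[0.45,0,0],"turn":0},{"delta_pos":[0.6,0,0],"turn":0},{"delta_pos":[0.7,0,0],"turn":0}]' |grep -E "pos|wrist"
python3 -m crank '[{"delta_pos":[0.1,0,0],"turn":0},{"delta_pos":[0.2,0,0],"turn":0},{"delta_pos":[0.3,0,0],"turn":0},{"delta_pos":[0.3,0,0],"turn":0},{"delta_pos":[0.3,0,0],"turn":0}]' |grep -E "pos|wrist"
python3 -c "
from h import *
print(lane(r.get_obs()['position']))"
```

```text
position: [0.6331, -0.1235, 0.0397]
wrist_force: [-0.2, -0.0, 0.4]
position: [0.632, -0.098, 0.0432]
wrist_force: [-0.5, 0.6, 0.1]
position: [0.6283, -0.0808, 0.0414]
wrist_force: [0.1, -0.2, 0.1]
position: [0.6277, -0.0742, 0.0414]
wrist_force: [-0.4, -0.8, 1.2]
[-0.0023 -0.0004  0.0414]
```

```bash

python3 -m crank '[{"delta_pos":[0.1,0,0],"turn":0},{"delta_pos":[0.2,0,0],"turn":0},{"delta_pos":[0.25,0,0],"turn":0},{"delta_pos":[0.25,0,0],"turn":0},{"delta_pos":[0.25,0,0],"turn":0}]' |grep -E "pos|wrist"
python3 -m crank '[{"delta_pos":[0.1,0,0],"turn":0},{"delta_pos":[0.2,0,0],"turn":0},{"delta_pos":[0.25,0,0],"turn":0},{"delta_pos":[0.25,0,0],"turn":0},{"delta_pos":[0.25,0,0],"turn":0}]' |grep -E "pos|wrist"
python3 -m crank '[{"delta_pos":[0.1,0,0],"turn":0},{"delta_pos":[0.2,0,0],"turn":0},{"delta_pos":[0.25,0,0],"turn":0},{"delta_pos":[0.25,0,0],"turn":0},{"delta_pos":[0.25,0,0],"turn":0}]' |grep -E "pos|wrist"
python3 -c "
from h import *
print(lane(r.get_obs()['position']))"
```

```text
position: [0.6271, -0.0692, 0.0414]
wrist_force: [1.2, -5.9, 0.5]
position: [0.6278, -0.0685, 0.042]
wrist_force: [2.4, -18.8, -0.8]
position: [0.6291, -0.0678, 0.043]
wrist_force: [4.9, -31.9, -0.1]
[ 0.0039 -0.0026  0.043 ]
```

The row is solid: 32 N with no further motion. I'll back off and go to the button.

```bash

python3 -m crank '[{"delta_pos":[-0.6,0,0],"turn":0},{"delta_pos":[-1.4,0,0],"turn":0},{"delta_pos":[-2.4,0,0],"turn":0},{"delta_pos":[-3.2,0,0],"turn":0},{"delta_pos":[-3.2,0,-1],"turn":0}]' |grep -E "pos|wrist"
python3 -m crank '[{"delta_pos":[0,0,-1.2],"turn":0},{"delta_pos":[0,0,-2.4],"turn":0},{"delta_pos":[0,0,-3.6],"turn":0},{"delta_pos":[0,0,-4.8],"turn":0},{"delta_pos":[-1,-1,-4.8],"turn":0}]' |grep -E "pos|wrist"
python3 -c "
from h import *
r.get_image('side');r.get_image('scene');r.get_image('wrist')
for c in ('side','scene','wrist'):
  for d in r.tip_of('bottle0',c)[:6]+r.tip_of('follower',c)[:1]: print(c,round(d['score'],2),lane(d['xyz']))
go(.4435,-.4147,.085,97.2)"
```

```text
position: [0.6319, -0.1366, 0.0615]
wrist_force: [0.4, 1.2, -1.1]
position: [0.6207, -0.1589, 0.193]
wrist_force: [2.3, -1.0, 0.6]
side 0.57 [ 0.0911 -0.0008  0.0001]
side 0.52 [ 0.1837 -0.0002 -0.0008]
side 0.41 [ 0.1331 -0.0012  0.0012]
side 0.39 [ 0.2359  0.001  -0.0031]
side 0.7 [ 0.0321 -0.0066  0.0001]
scene 0.85 [ 0.1835 -0.0012  0.0014]
scene 0.78 [ 0.29   -0.0013  0.0017]
scene 0.76 [ 0.0869 -0.0022  0.0009]
scene 0.66 [ 0.2377  0.0004 -0.0004]
scene 0.77 [ 0.0349 -0.0061  0.0026]
wrist 0.93 [ 0.036  -0.0067  0.0041]
to 0.4435 -0.4147 0.085 delta [-9.17 -8.03  4.02] n 1.1 ang 97.3 turn 0.02
```

```bash

python3 -m crank '[{"delta_pos":[-1.2,-1.1,0],"turn":0},{"delta_pos":[-2.4,-2.2,0],"turn":0},{"delta_pos":[-3.6,-3.2,0],"turn":0},{"delta_pos":[-4.8,-4.2,0],"turn":0},{"delta_pos":[-6,-5.2,0],"turn":0}]' |grep -E "pos|wrist"
python3 -m crank '[{"delta_pos":[-1.2,-1.1,0],"turn":0},{"delta_pos":[-2.4,-2.2,0],"turn":0},{"delta_pos":[-3.1,-2.7,0],"turn":0},{"delta_pos":[-3.1,-2.7,0],"turn":0},{"delta_pos":[-3.1,-2.7,0],"turn":0}]' |grep -E "pos|wrist"
python3 -c "
from h import *
go(.4435,-.4147,.085,97.2)"
```

```text
position: [0.5029, -0.3284, 0.1859]
wrist_force: [0.6, -0.6, -0.4]
position: [0.4461, -0.4139, 0.1857]
wrist_force: [-0.1, 0.5, -0.4]
to 0.4435 -0.4147 0.085 delta [-0.03 -0.11  4.03] n 0.5 ang 97.2 turn -0.01
```

```bash

python3 -m crank '[{"delta_pos":[0,-0.1,1],"turn":0},{"delta_pos":[0,-0.1,2],"turn":0},{"delta_pos":[0,-0.1,3],"turn":0},{"delta_pos":[0,-0.1,3.7],"turn":0},{"delta_pos":[0,-0.1,4],"turn":0}]' |grep -E "pos|wrist"
python3 -m crank '[{"delta_pos":[0,0,0.15],"turn":0},{"delta_pos":[0,0,0.3],"turn":0},{"delta_pos":[0,0,0.45],"turn":0},{"delta_pos":[0,0,0.6],"turn":0},{"delta_pos":[0,0,0.7],"turn":0}]' |grep -E "pos|wrist"
python3 -m crank '[{"delta_pos":[0,0,0.08],"turn":0},{"delta_pos":[0,0,0.16],"turn":0},{"delta_pos":[0,0,0.24],"turn":0},{"delta_pos":[0,0,0.3],"turn":0},{"delta_pos":[0,0,0.35],"turn":0}]' |grep -E "pos|wrist"
python3 -m crank '[{"delta_pos":[0,0,0.05],"turn":0},{"delta_pos":[0,0,0.08],"turn":0},{"delta_pos":[0,0,0.1],"turn":0},{"delta_pos":[0,0,0.1],"turn":0},{"delta_pos":[0,0,0.1],"turn":0}]' |grep -E "pos|wrist"
```

```text
position: [0.4436, -0.4104, 0.0831]
wrist_force: [-0.2, -0.6, -0.6]
position: [0.4446, -0.4139, 0.0693]
wrist_force: [0.5, 0.3, 0.0]
position: [0.4445, -0.4139, 0.0609]
wrist_force: [-2.5, 2.7, 16.9]
position: [0.4445, -0.4139, 0.0608]
wrist_force: [-3.7, 4.7, 19.7]
```

Fully down. I'll release, rise clear and check the row.

```bash

python3 -m crank '[{"delta_pos":[0,0,-1],"turn":0},{"delta_pos":[0,0,-2],"turn":0},{"delta_pos":[0,0,-3],"turn":0},{"delta_pos":[0,0,-4],"turn":0},{"delta_pos":[0,0,-5],"turn":0}]' |grep -E "pos|wrist"
python3 -m crank '[{"delta_pos":[0,0,0],"turn":0},{"delta_pos":[0,0,0],"turn":0},{"delta_pos":[0,0,0],"turn":0},{"delta_pos":[0,0,0],"turn":0},{"delta_pos":[0,0,0],"turn":0}]' |grep -E "time|pos|wrist"
python3 -c "
from h import *
r.get_image('side');r.get_image('scene')
for c in ('side','scene'):
  for d in r.tip_of('bottle0',c)[:7]+r.tip_of('follower',c)[:1]: print(c,round(d['score'],2),lane(d['xyz']))"
```

```text
position: [0.4436, -0.4134, 0.1833]
wrist_force: [0.5, -0.4, 1.4]
time_s: 82.8
position: [0.4432, -0.4128, 0.1808]
wrist_force: [-0.3, -0.5, -0.3]
side 0.25 [ 0.0336 -0.0049  0.0002]
side 0.41 [-0.0038  0.0014  0.0024]
scene 0.84 [ 0.0864 -0.0042  0.0011]
scene 0.71 [ 0.1835 -0.0026 -0.0008]
scene 0.56 [ 0.1326 -0.0045 -0.0022]
scene 0.51 [ 0.2353 -0.001   0.0013]
scene 0.7 [ 0.0376 -0.0092  0.0032]
```

```bash
python3 -c "
from rig import r
print(r.sign_off())"
```

```text
the job is handed in; nothing more can be done
None
```

I handed the job in at about 83 s with the lane loaded: all five bottles upright in single file, the follower pushed tight behind them, and the button pressed fully down and released before and after; one bottle tipped onto the rails on the way and I stood it up again, and the judge's verdict wasn't shown.

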